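Load a fresh filter cassette into the bench fume extractor

TASK

Put the fresh white filter fully down into the orange cassette where the cassette stands on the bench, then carry the two together to the fume extractor and load them into its bay: hook the cassette's tongue under the yellow lip and press the grip end down past the white roller catch until it snaps home and the cassette lies flat. Let go, and leave the used dark filter, the tape roll and the heat gun where they are.

Things in the scene. Friction and masses are not known exactly. Their poses are not given: they have to be found in the camera images.
- fresh_filter_grip (a point): Fresh filter, white frame 110 x 70 x 20 mm (x, y, z; lowest 5 mm stepped in 2 mm all round), about 120 g. On top in the middle an upright blue rib to grip: 40 mm along x, 12 mm thick along y, 32 mm tall. This point: on the rib, 40 mm above the filter's underside, 20 mm above its white top face, 12 mm below the rib's top. z up. Fits the cassette x along x, either way round.
- used_filter_grip (a point): The same point of the used filter: same size and shape, dark brown frame, black rib. Bystander, leave alone. The two filters' places are swapped at random.
- cassette_grip (a point): Black upright grip of the loose orange cassette: a wall 12 mm thick along x, 50 mm wide along y, top 62 mm above the cassette's underside. This point: 48 mm above the underside, 14 mm below the grip's top, 67.5 mm along +x from cassette_base. A fitted filter's top face is 25 mm above the underside; 41 mm is free between its rib and this grip.
- cassette_base (a point): Underside centre of the orange cassette's tray (cassette about 250 g, stands on the bench at first). Tray 123 x 83 x 24 mm outside (x, y, z), walls and floor 5 mm, well 113 x 73 mm: a filter has 1.5 mm play each side. A fully seated filter has its grip point 45 mm above this point. x runs from tongue to grip, z up.
- tongue_tip (a point): Lower edge of the tip of the cassette's tongue, 81.5 mm along -x from cassette_base. The tongue is flat, 60 mm wide, 6 mm thick, underside level with the tray's, 20 mm long. At the other end, under the grip, a flange 50 mm wide and 6 mm thick, underside also level, reaches 80 mm along +x from cassette_base. Axes as cassette_base.
- bay_floor (a point): Centre of the flat bay floor on the fixed fume extractor (grey box 230 x 140 mm), 70 mm above the bench. Loaded, cassette_base lies here, axes along these (1.5 mm play in x, 2 mm in y). x runs from yellow lip to roller catch, z up. Side guides at y = +-43.5 mm flare outward above 12 mm, 25 mm high. Rear stop at x = 81.5 mm, 4 mm high. Posts beside the catch: x 78 to 98, |y| 27 to 45, 24 mm high.
- lip_edge (a point): Middle of the yellow lip's lower edge facing the bay, at x = -70.5 mm, 12 mm above the bay floor. The lip is 110 mm wide, 6 mm thick and covers the stop for the tongue, a wall at x = -83 mm of bay_floor. Cassette too long to go in flat: tongue first, tongue end tilted down 12 to 20 degrees, tongue along the floor under the lip to the stop, then swung flat.
- catch (a joint): Spring roller catch at the bay's +x end: white roller 14 mm across, 40 mm long along y, axis 11.8 mm above the bay floor at x = 83 mm of bay_floor; gives way along +x. Value in m: 0 sprung in, 0.008 fully back. The flange pushes it back 2 to 5 mm in passing, then it springs over the flange to within about 1 mm of 0. Takes some 5 to 15 N down on the grip, gives suddenly.
- tape_roll: Green tape roll lying flat, 100 mm across, 48 mm tall; origin at the centre of its underside. Bystander.
- heat_gun: Orange cordless heat gun lying on its side: barrel 70 mm thick along its y, from -81 to +145 mm; handle and black battery to its +x, to 153 mm; origin on the bench under the barrel. Bystander.
There are look-alikes about, which are no part of the job. Of the things that look like the part that bears fresh_filter_grip, the largest one is meant.

How it is judged:
By the outcome, as a careful person would: the job done as asked, in the order asked, and still so for the second after the job is handed in, with the robot touching nothing.
It also fails if it takes over 66 s, if anything falls off the work surface, if the arm or the gripper's body presses on something with over 40 N, if the wrist force passes 120 N, or if a joint passes its speed limit or range.

ROBOT

A 6-joint arm with a two-finger parallel gripper is mounted at the origin on the work surface. World frame = base frame: x ahead of the robot, y to its left, z up, the work surface at z = 0. Lengths are in m, angles in rad, forces in N, time in s.
With the tool pointing down it reaches from about 0.3 to 0.875 m from the base axis. Payload 6.4 kg.
Tool frame: the origin (TCP) lies midway between the tips of the shut fingers; the grasp point (between the pads) lies ctrl.grip_depth behind it (ctrl.grip_depth is the distance from the TCP to the grasp point, in m); x points along the fingers, y is the direction in which the jaws open and shut, and the axes are right-handed (so a half turn about x gives the same grasp; the last joint's range is limited). The gripper opens to 85 mm and grips with 20 to 120 N. Pads are 22 mm wide; open, the fingers measure 114 mm over their backs; the gripper's body (76 mm by 85 mm) begins 54 mm behind the grasp point. The pads swing forward as they close: fully open they stand 13 mm farther back than shut.
Start: joints at [0.926, 0.181, 1.607, -0, 1.354, -0.206], TCP at [0.244, 0.521, 0.231] pointing down, gripper open.
Joint ranges: [-2.99, 2.99], [-0.89, 2.07], [0.3, 2.58], [-1.14, 4.28], [0, 2.63], [-3.12, 3.12]. Speed limits (rad/s): [2.57, 2.57, 3.01, 3.14, 3.14, 3.14].

INTERFACE

Orientations are given as a unit quaternion [w, x, y, z].
In Python, from bench import ctrl gives the robot as it stands.
- The arm moves only by the shell command python3 -m creep 'ROWS'. ROWS is text: rows parted by semicolons, each of 7 numbers parted by spaces: the opening, from 0 (shut) to 1 (fully open), then the shift along the tool's x, y, z in cm, then the turn, a rotation vector about the tool's x, y, z in rad. In form: claw x y z ax ay az; .... A call has 1 to 10 rows; each row shifts and turns the pose as measured when the row begins, along the tool's axes as they then stand; what a row does not reach is not made up. A row lasts 1/8 s, in which the tool goes at most 62.5 mm and 10.7 degrees, less where a joint would pass 70% of its speed; a pose out of reach is approached as far as the arm can. A call with a gripper value outside its range is refused whole. The fingers move at their own pace and stop on an object; the grip force is fixed at half the most. Time passes only in rows, so rows that do not move let the fingers close. It gives the time, the measured TCP pose, the force and the opening at its end, in the units of the state.
- ctrl.get_obs(): the state, without advancing time (a new reading comes with each control period).
- ctrl.camera(name): name is "scene" or "top" or "wrist"; returns (picture, depth): 480x640x3 uint8, blue, green, red; 480x640 float32, m along the optical axis (not along the pixel's ray), 0 where there is no reading.
- ctrl.calibration(name): a dict with "mtx" (3x3 intrinsics, pixels), "R" (3x3) and "t" (3): a world point X has camera coordinates R X + t; the wrist camera has in their place "tool_from_camera" (4x4, takes a point from camera to tool coordinates, whose origin is the TCP and whose axes are the tool frame's). Camera axes: x right, y down, z forward; pixel columns grow to the right and rows downward; lengths in m; the calibration is good to about 2 mm. The wrist camera is an equidistant fisheye: a pixel r from the principal point sees the ray r / f radians off the axis. A picture is of the moment at which its call begins: read the wrist's pose just before it. calibration takes no time and is no camera call.
- ctrl.hand_in(): hands the job in, once; it reports no verdict.
Trained networks look in the newest picture that a camera, given by its name, has taken for a name from the list of things; names that differ only in an ending like _2 or _b are one class to them, and where a whole thing is asked for, a point or a joint stands for the part that bears it (a point fixed in the world has none). Each returns a list of dicts, best first, with "confidence" (0 to 1); they miss things now and then, are a little off and sometimes report something else, mostly with a low value. They report only what shows in the picture. A call takes as long as a camera call. They do not tell look-alikes from the thing itself.
- ctrl.find_in(query, camera): "rect" ([left, top, right, bottom] in pixels, round what is visible of it).
The state is a dict: "time_s": time; "q": joint angles; "dq": joint speeds; "joint_efforts": joint torques, N m; "eef_pos": TCP position; "eef_rot": TCP orientation; "wrist_force": force on the tool from outside, world axes, zero at the start; "torque": the same for the moment, N m; "opening": opening from 0.0 (shut) to 1.0 (fully open).
Only numpy, scipy, OpenCV 4.12 (cv2) and the standard library are available. Lean on these libraries where they do the work, as an engineer would, in place of code of your own. Each camera call takes 0.05 s, during which the arm holds its last target.

## Working session

There is one attempt and no reset: what is moved stays moved. The work goes in short steps, Python scripts to look and compute and a shell command to move; the robot and the scene stay as the last step left them, time stands still between calls to the robot, and variables do not carry over. Pictures are saved under pics/ and viewed, and the job is handed in when it is done.

```bash
ls; mkdir -p pics
python3 - <<'E'
from bench import ctrl
import cv2
o=ctrl.get_obs(); print(o, ctrl.grip_depth)
for n in ("scene","top","wrist"):
    p,d=ctrl.camera(n); cv2.imwrite(f"pics/{n}0.png",p)
    c=ctrl.calibration(n); print(n,c)
    import numpy as np
    np.savez(f"pics/{n}0.npz",p=p,d=d)
E
```

```text
pics
{'time_s': 0.0, 'q': array([ 9.25694232e-01,  1.81533861e-01,  1.60799654e+00,  9.10337919e-06,
        1.35385054e+00, -2.06326396e-01]), 'dq': array([ 0.00138455, -0.00095545,  0.00135737,  0.00049928, -0.00238505,
       -0.00013391]), 'joint_efforts': array([-4.68152975e-04, -4.44886386e+01, -3.51330364e+01, -3.92979773e-04,
        9.20268969e-03, -1.34580586e-05]), 'eef_pos': array([0.24392846, 0.52007556, 0.23039376]), 'eef_rot': array([ 0.68989364,  0.15331529,  0.69042158, -0.15446434]), 'wrist_force': array([ 0.61413283, -0.32545751,  0.00717372]), 'torque': array([ 0.00709649,  0.0118654 , -0.02622516]), 'opening': 1.002037751456957} 0.0187
scene {'mtx': array([[585.14995926,   0.        , 329.05605604],
       [  0.        , 585.14995926, 244.00326927],
       [  0.        ,   0.        ,   1.        ]]), 'R': array([[-0.21857972,  0.9758118 , -0.00377345],
       [ 0.71225771,  0.15689855, -0.68415773],
       [-0.66701713, -0.15223067, -0.72932432]]), 't': array([ 0.09573705, -0.34096001,  1.86823613])}
top {'mtx': array([[587.12296632,   0.        , 323.59408036],
       [  0.        , 587.12296632, 232.99146928],
       [  0.        ,   0.        ,   1.        ]]), 'R': array([[-0.00751284, -0.99969874,  0.02336634],
       [-0.99146543,  0.00440553, -0.13029539],
       [ 0.1301532 , -0.0241458 , -0.99119984]]), 't': array([0.01141431, 0.54218555, 1.12626119])}
wrist {'mtx': array([[371.64829954,   0.        , 319.43403761],
       [  0.        , 371.64829954, 235.22919402],
       [  0.        ,   0.        ,   1.        ]]), 'tool_from_camera': array([[-9.94195890e-04, -3.27461036e-01,  9.44864160e-01,
        -1.42938071e-01],
       [ 9.99999475e-01, -9.27629626e-05,  1.02006103e-03,
         9.77732096e-04],
       [-2.46381844e-04,  9.44864679e-01,  3.27460956e-01,
        -8.37425962e-02],
       [ 0.00000000e+00,  0.00000000e+00,  0.00000000e+00,
         1.00000000e+00]])}
```

View pics/scene0.png

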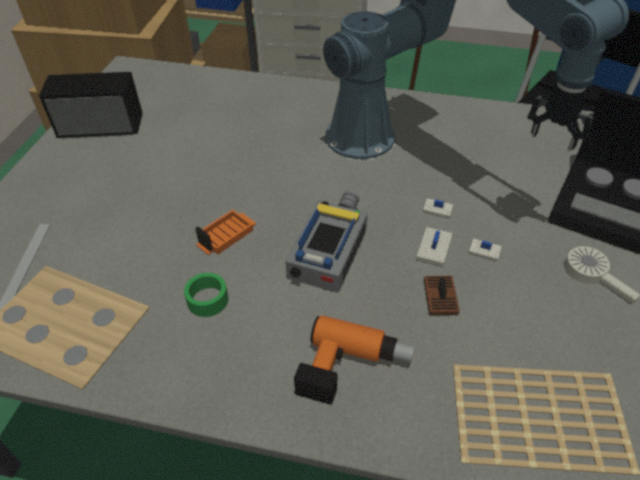

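View pics/top0.png

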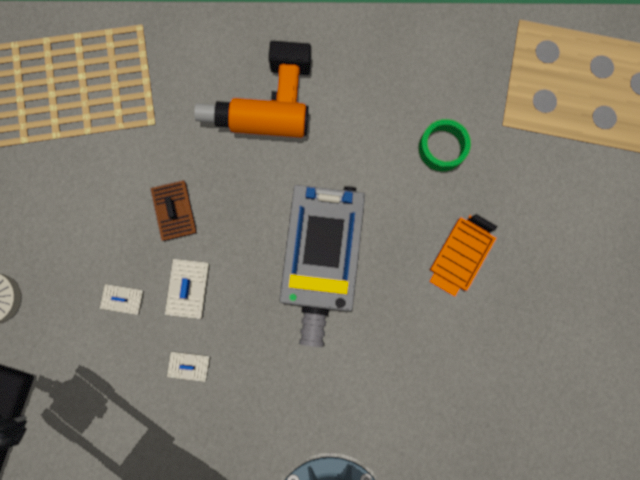

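View pics/wrist0.png

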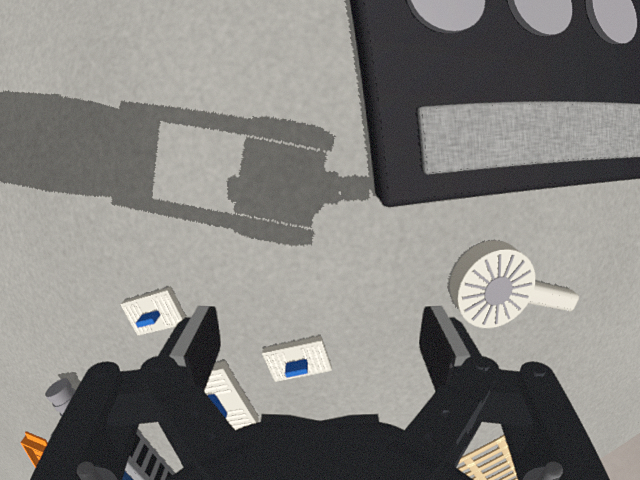

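```bash
cat > h.py <<'E'
import numpy as np, cv2
from bench import ctrl
from scipy.spatial.transform import Rotation as Rot
def Rq(q): return Rot.from_quat([q[1],q[2],q[3],q[0]]).as_matrix()
def T(o):
    M=np.eye(4); M[:3,:3]=Rq(o["eef_rot"]); M[:3,3]=o["eef_pos"]; return M
def shot(name,tag):
    o=ctrl.get_obs(); p,d=ctrl.camera(name); cv2.imwrite(f"pics/{tag}.png",p)
    np.savez(f"pics/{tag}.npz",p=p,d=d,T=T(o)); return p,d,T(o)
def cloud(name,d,Tw=None):
    c=ctrl.calibration(name); K=c["mtx"]
    v,u=np.mgrid[0:480,0:640].astype(float)
    if name=="wrist":
        dx=u-K[0,2]; dy=v-K[1,2]; r=np.hypot(dx,dy)+1e-9; th=r/K[0,0]
        t=np.tan(th); X=np.stack([dx/r*t*d,dy/r*t*d,d],-1)
        M=Tw@c["tool_from_camera"]; return X@M[:3,:3].T+M[:3,3]
    X=np.stack([(u-K[0,2])/K[0,0]*d,(v-K[1,2])/K[1,1]*d,d],-1)
    return (X-c["t"])@c["R"]
def proj(name,X,Tw=None):
    c=ctrl.calibration(name); K=c["mtx"]; X=np.atleast_2d(X)
    if name=="wrist":
        M=np.linalg.inv(Tw@c["tool_from_camera"]); C=X@M[:3,:3].T+M[:3,3]
        r=np.hypot(C[:,0],C[:,1])+1e-12; th=np.arctan2(r,C[:,2])*K[0,0]
        return np.stack([K[0,2]+C[:,0]/r*th,K[1,2]+C[:,1]/r*th],-1)
    C=X@c["R"].T+c["t"]; return C[:,:2]/C[:,2:]*[K[0,0],K[1,1]]+K[:2,2]
E
python3 - <<'E'
from h import *
z=np.load("pics/top0.npz"); p=z["p"]
a=cv2.resize(p[250:390,90:230],None,fx=4,fy=4,interpolation=cv2.INTER_CUBIC)
cv2.imwrite("pics/crop_f.png",a)
a=cv2.resize(p[170:320,270:510],None,fx=3.3,fy=3.3,interpolation=cv2.INTER_CUBIC)
cv2.imwrite("pics/crop_c.png",a)
for q in ("fresh_filter_grip","used_filter_grip","cassette_grip","cassette_base","catch","lip_edge"):
    print(q,[(np.round(r["rect"]),round(r["confidence"],2)) for r in ctrl.find_in(q,"top")][:5])
W=cloud("top",z["d"])
b,g,r=[p[...,i].astype(int) for i in range(3)]
print("bench z",np.median(W[200:230,60:130,2]))
def info(m,box,name):
    mm=np.zeros_like(m); x0,y0,x1,y1=box; mm[y0:y1,x0:x1]=m[y0:y1,x0:x1]
    P=W[mm&(z["d"]>0)]; print(name,mm.sum(),np.round(np.median(P,0),4), np.round(np.percentile(P[:,2],[5,50,95]),4))
    return mm
blue=(b>r+60)
info(blue,(160,250,215,325),"rib")
info(blue,(90,280,150,320),"rib small")
info(blue,(160,350,215,385),"rib small2")
white=(r>150)&(g>150)&(b>140)
for box,n in (((160,250,215,325),"white"),((90,280,150,320),"w1"),((160,350,215,385),"w2")):
    m=info(white,box,n); P=W[m][:,:2]; rr=cv2.minAreaRect((P*1000).astype(np.float32)); print(rr)
orange=(r>180)&(g>50)&(g<160)&(b<80)
m=info(orange,(420,200,510,310),"cass"); P=W[m]; print(cv2.minAreaRect((P[:,:2]*1000).astype(np.float32)))
yel=(r>180)&(g>170)&(b<90)
m=info(yel,(270,260,370,310),"lip"); P=W[m]; print(cv2.minAreaRect((P[:,:2]*1000).astype(np.float32)))
info(white,(300,180,360,215),"roller")
E
```

```text
fresh_filter_grip [(array([ 98., 285., 142., 316.]), 0.67), (array([163., 264., 210., 320.]), 0.63), (array([167., 349., 211., 380.]), 0.57), (array([430., 213., 497., 296.]), 0.18)]
used_filter_grip [(array([151., 180., 196., 242.]), 0.98)]
cassette_grip [(array([429., 215., 499., 299.]), 0.85)]
cassette_base [(array([431., 213., 497., 296.]), 0.72)]
catch [(array([315., 191., 340., 202.]), 0.58)]
lip_edge [(array([282., 181., 366., 345.]), 0.84)]
bench z 0.0003232977931062348
rib 127 [0.435  0.2771 0.0513] [0.0416 0.0513 0.056 ]
rib small 36 [0.4153 0.408  0.0351] [0.0317 0.0351 0.0378]
rib small2 45 [0.2851 0.2728 0.0361] [0.0318 0.0361 0.0395]
white 1786 [0.436  0.2781 0.0206] [0.0168 0.0206 0.0244]
((422.52313232421875, 176.91796875), (287.0833435058594, 111.45966339111328), 82.7737045288086)
w1 872 [0.4155 0.4073 0.0142] [0.0091 0.0142 0.0181]
((393.2955322265625, 244.9285888671875), (414.3291931152344, 50.9302978515625), 82.37785339355469)
w2 894 [0.2851 0.274  0.0144] [0.0093 0.0144 0.0181]
((313.9459533691406, 170.94747924804688), (72.76680755615234, 301.8265075683594), 16.22948455810547)
cass 2132 [ 0.4937 -0.267   0.0061] [0.0018 0.0061 0.0258]
((438.0365905761719, -165.42953491210938), (126.71246337890625, 394.2295837402344), 30.933034896850586)
lip 729 [0.4395 0.0206 0.0885] [0.085  0.0885 0.0918]
((440.08837890625, 20.45700454711914), (108.98175048828125, 23.466190338134766), 83.0518569946289)
roller 191 [ 0.6079 -0.0013  0.0878] [0.0835 0.0878 0.0916]
```

View pics/crop_f.png

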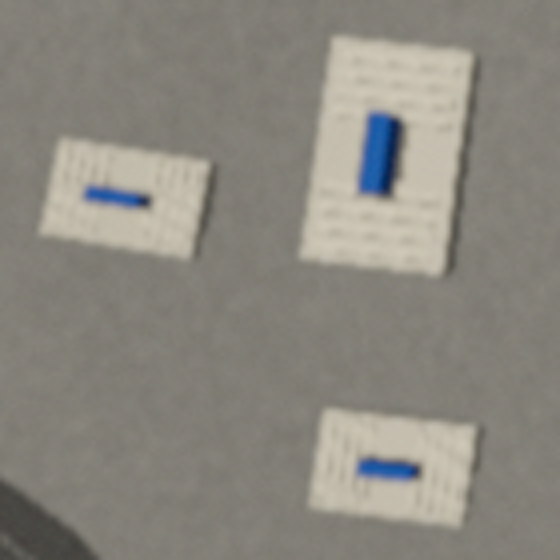

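View pics/crop_c.png

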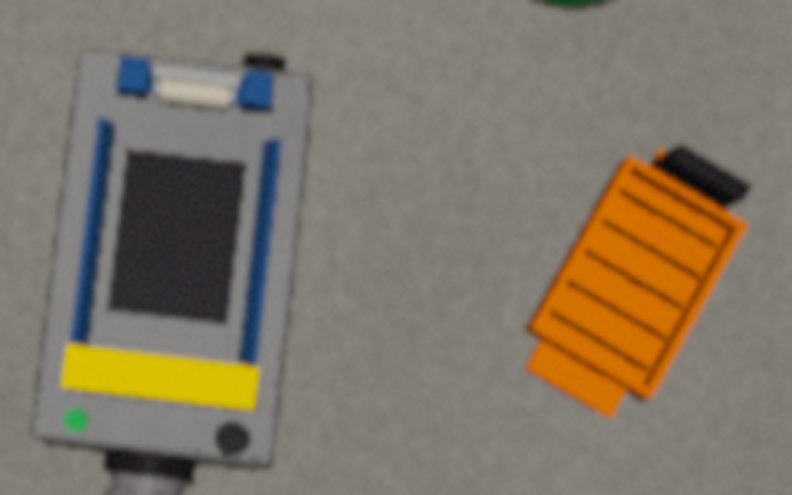

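Three white candidates in the top picture: (187,289) large, (121,299) and (188,367) small. The large one is twice the size and fits 110 x 70 mm, and the crop confirms it. Next I fit its pose.

```bash
cat >> h.py <<'E'
from scipy.optimize import minimize
def box(x0,x1,y0,y1,z0,z1): return np.array([[x,y,z] for x in (x0,x1) for y in (y0,y1) for z in (z0,z1)])
FIL=[box(-.055,.055,-.035,.035,.005,.02),box(-.053,.053,-.033,.033,0,.02),box(-.02,.02,-.006,.006,.02,.052)]
CAS=[box(-.0615,.0615,-.0415,.0415,0,.024),box(-.0815,-.06,-.03,.03,0,.006),box(.0615,.0735,-.025,.025,0,.062),box(.06,.08,-.025,.025,0,.006)]
def place(B,x,y,yaw,z=0):
    c,s=np.cos(yaw),np.sin(yaw); return B@np.array([[c,-s,0],[s,c,0],[0,0,1]]).T+[x,y,z]
def render(name,boxes,pose,z,Tw=None,roi=None,S=1):
    x0,y0,x1,y1=roi; im=np.zeros(((y1-y0)*S,(x1-x0)*S),np.uint8)
    for B in boxes:
        px=proj(name,place(B,*pose,z),Tw)
        h=cv2.convexHull(px.astype(np.float32))[:,0]
        h=((h+0.5-[x0,y0])*S-0.5)
        cv2.fillConvexPoly(im,np.round(h*256).astype(np.int32),255,cv2.LINE_8,8)
    return cv2.resize(im,(x1-x0,y1-y0),interpolation=cv2.INTER_AREA).astype(float)/255
def fit(name,mask,boxes,pose,z,roi,Tw=None,valid=None,S=4):
    x0,y0,x1,y1=roi; m=mask[y0:y1,x0:x1].astype(float)
    v=np.ones_like(m) if valid is None else valid[y0:y1,x0:x1].astype(float)
    f=lambda q:(np.abs(render(name,boxes,(q[0]/1e3,q[1]/1e3,q[2]/100),z,Tw,roi,S)-m)*v).sum()
    q0=np.array([pose[0]*1e3,pose[1]*1e3,pose[2]*100]); best=None
    for k in range(3):
        sim=np.vstack([q0]+[q0+d*np.array(e) for d,e in zip((8/(k+1),8/(k+1),10/(k+1)),np.eye(3))])
        r=minimize(f,q0,method="Nelder-Mead",options=dict(initial_simplex=sim,xatol=.02,fatol=.2)); q0=r.x
    return np.array([q0[0]/1e3,q0[1]/1e3,q0[2]/100]),r.fun/m.sum()
E
python3 - <<'E'
from h import *
z=np.load("pics/top0.npz"); p=z["p"]
for cam in("top","scene"):
    p=np.load(f"pics/{cam}0.npz")["p"]
    b,g,r=[p[...,i].astype(int) for i in range(3)]
    print(cam)
    blue=(b>r+50); hsv=cv2.cvtColor(p,cv2.COLOR_BGR2HSV)
    roi=(155,250,220,330) if cam=="top" else (405,222,462,272)
    white=(r>155)&(g>150)&(b>130) 
    print(fit(cam,white|blue,FIL,(.435,.277,-.1),0,roi))
    roi=(420,200,510,310) if cam=="top" else (180,195,270,260)
    m=((r>g+35)&(r>100)&(r>b+60))|((p.max(2)<60))
    print(fit(cam,m,CAS,(.493,-.267,-.5),0,roi))
    m2=m.copy(); 
    vis=np.full((480,640,3),0,np.uint8); vis[...,2]=m*255; vis[...,1]=white*255
    cv2.imwrite(f"pics/mask_{cam}.png",vis)
# bay : lip, roller
z=np.load("pics/top0.npz");p=z["p"];W=cloud("top",z["d"])
b,g,r=[p[...,i].astype(int) for i in range(3)]
yel=(r>150)&(g>130)&(b<90); roi=(270,262,370,305)
LIP=[box(-.0265-.055,-.0,0,0,0,0)]
# lip centre: top at z=.088; fit free-size box
def ff(L):
    B=[box(-L/2,L/2,-.055,.055,0,.006)]
    return fit("top",yel,B,(.44,.0205,-.12),.082,roi)
for L in (.02,.022,.0235,.025,.027): print(L,ff(L))
# blue guides masks
blue=(b>r+40)&(b>80); n,lab,st,c=cv2.connectedComponentsWithStats((blue[175:310,270:380]).astype(np.uint8))
for i in range(1,n):
    if st[i,4]>15:
        u,v=c[i]+[270,175]; print(st[i],np.round(c[i]+[270,175],1),np.round(np.median(W[175:310,270:380][lab==i],0),4))
E
```

```text
top
(array([ 0.43592678,  0.28067564, -0.12612362]), np.float64(0.10227946250964155))
(array([ 0.50099193, -0.27244004, -0.54530668]), np.float64(0.04266394152906514))
scene
(array([ 0.41975674,  0.28077206, -0.08057648]), np.float64(0.4659276476548066))
(array([ 0.49899726, -0.27210893, -0.53221528]), np.float64(0.09838010495094685))Traceback (most recent call last):
  File "<stdin>", line 26, in <module>
  File "<stdin>", line 25, in ff
  File "h.py", line 47, in fit
    r=minimize(f,q0,method="Nelder-Mead",options=dict(initial_simplex=sim,xatol=.02,fatol=.2)); q0=r.x
    res = _minimize_neldermead(fun, x0, args, callback, bounds=bounds,
                               **options)
    fsim[j] = func(sim[j])
              ~~~~^^^^^^^^
    fx = function(np.copy(x), *(wrapper_args + args))
  File "h.py", line 43, in <lambda>
    f=lambda q:(np.abs(render(name,boxes,(q[0]/1e3,q[1]/1e3,q[2]/100),z,Tw,roi,S)-m)*v).sum()
                       ~~~~~~^^^^^^^^^^^^^^^^^^^^^^^^^^^^^^^^^^^^^^^^^^^^^^^^^^^^
  File "h.py", line 35, in render
    px=proj(name,place(B,*pose,z),Tw)
  File "h.py", line 20, in proj
    c=ctrl.calibration(name); K=c["mtx"]; X=np.atleast_2d(X)
ValueError: time passes only in moves, steps and waits
```

View pics/mask_top.png

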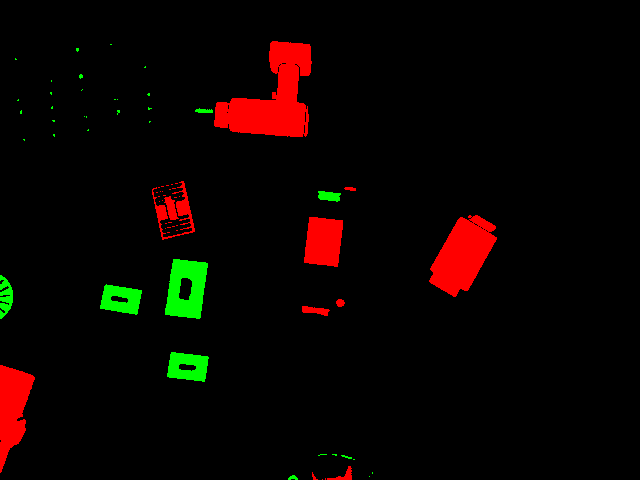

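```bash
sed -i 's/c=ctrl.calibration(name)/c=CAL[name]/' h.py; sed -i '3i CAL={n:ctrl.calibration(n) for n in ("scene","top","wrist")}' h.py
python3 - <<'E'
from h import *
z=np.load("pics/top0.npz");p=z["p"];W=cloud("top",z["d"])
b,g,r=[p[...,i].astype(int) for i in range(3)]
yel=(r>150)&(g>130)&(b<90); roi=(270,262,370,305)
def ff(L):
    B=[box(-L/2,L/2,-.055,.055,0,.006)]
    return fit("top",yel,B,(.44,.0205,-.12),.082,roi)
for L in (.02,.0225,.025): print(L,ff(L))
rm=(r>150)&(g>145)&(b>120); roi=(305,183,352,210)
print("roller",fit("top",rm,[box(-.007,.007,-.02,.02,-.007,.007)],(.61,0,-.12),.0818,roi))
blue=(b>r+25)&(b>70); n,lab,st,c=cv2.connectedComponentsWithStats((blue[175:310,270:380]).astype(np.uint8))
for i in range(1,n):
    if st[i,4]>15:
        print(st[i],np.round(c[i]+[270,175],1),np.round(np.median(W[175:310,270:380][lab==i],0),4))
T0=T(ctrl.get_obs()); print(T0)
E
```

```text
0.02 (array([ 0.43936567,  0.02007682, -0.11660419]), np.float64(0.18440686274509804))
0.0225 (array([ 0.4393694 ,  0.02002624, -0.12085813]), np.float64(0.08691666666666667))
0.025 (array([ 0.43944793,  0.0201082 , -0.12566932]), np.float64(0.0519656862745098))
roller (array([ 0.60793944, -0.00132287, -0.1335352 ]), np.float64(0.11284552845528455))
[ 35  12  12  12 115] [310.4 192.5] [0.6128 0.0347 0.0931]
[ 71  16  12  12 121] [347.1 196.7] [ 0.604  -0.0354  0.0933]
[ 21  31  13  67 350] [297.3 239.4] [0.523  0.0594 0.0922]
[ 73  37  12  68 359] [348.7 245.5] [ 0.5103 -0.0375  0.092 ]
[ 20 120   5   5  19] [292.4 296.8] [0.4159 0.0695 0.0737]
[[-8.72245021e-05  4.24841263e-01  9.05267857e-01  2.44259193e-01]
 [-1.08010097e-04  9.05267851e-01 -4.24841271e-01  5.20505427e-01]
 [-9.99999990e-01 -1.34834637e-04 -3.30743915e-05  2.31231528e-01]
 [ 0.00000000e+00  0.00000000e+00  0.00000000e+00  1.00000000e+00]]
```

```bash
python3 -m creep '1 0.5 -2.2 4.6 0 0 0;1 0.5 -2.2 4.6 0 0 0;1 0.5 -2.2 4.6 0 0 0;1 0.5 -2.2 4.6 0 0 0;1 0.5 -2.2 4.6 0 0 0;1 0.5 -2.2 4.6 0 0 0;1 0 0 0 -0.157 0 0;1 0 0 0 -0.157 0 0'
```

```text
time_s: 1.45
eef_pos: [0.445, 0.2771, 0.2014]
eef_rot: [0.707, 0.042, 0.705, -0.04]
wrist_force: [-1.3, 0.6, -0.2]
opening: 0.998
```

Run:
```python
from h import *
p,d,Tw=shot("wrist","w1"); print(Tw)
```

```text
[[ 0.00343827  0.11469367  0.99339496  0.44501282]
 [ 0.00240087  0.99339702 -0.11470222  0.27707194]
 [-0.99999121  0.00277939  0.0031402   0.20142579]
 [ 0.          0.          0.          1.        ]]
```

View pics/w1.png

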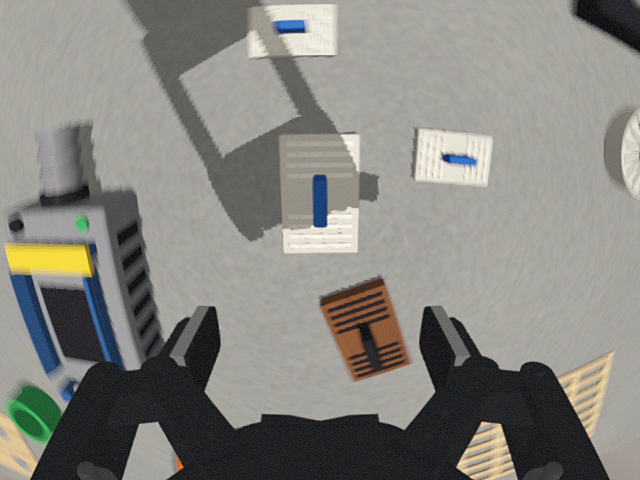

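Run:
```python
from h import *
z=np.load("pics/w1.npz"); p,d,Tw=z["p"],z["d"],z["T"]
W=cloud("wrist",d,Tw); roi=(265,115,375,270)
print("bench",np.median(W[270:300,230:300,2]))
for th in (.004,.008):
    m=(W[...,2]>th)
    print(fit("wrist",m,FIL,(.436,.28,-.126),0,roi,Tw))
b,g,r=[p[...,i].astype(int) for i in range(3)]
bl=b>r+40
print("rib",fit("wrist",bl,FIL[2:],(.436,.28,-.126),0,(300,160,340,240),Tw))
wt=cv2.GaussianBlur(p,(3,3),0)
```

```text
bench 0.00048485847658144565
(array([ 0.43668288,  0.27993907, -0.115965  ]), np.float64(0.02025638108241362))
(array([ 0.4366894 ,  0.27994724, -0.1163268 ]), np.float64(0.022990676714603524))
rib (array([ 0.43689562,  0.27974136, -0.10891463]), np.float64(0.1629560863082679))
```

```bash
python3 -m creep '1 4 0.19 -0.86 0 0 0;1 4 0 0 0 0 0;1 3 0 0 0 0 0;1 0 0 0 0 0 0'; python3 -c "
from h import *
print(T(ctrl.get_obs()))"
```

```text
time_s: 2.0
eef_pos: [0.4382, 0.281, 0.0904]
eef_rot: [0.708, 0.043, 0.703, -0.04]
wrist_force: [0.5, -0.1, -0.0]
opening: 1.003
[[ 0.00746706  0.11701168  0.99310247  0.43824093]
 [ 0.00363936  0.9931204  -0.11704116  0.28103249]
 [-0.9999655   0.00448821  0.00698984  0.09036347]
 [ 0.          0.          0.          1.        ]]
```

```bash
cat >> h.py <<'E'
def tool(yaw,tilt=0):
    """tool x down, tool z along heading yaw ; tilt: rotation about tool y by tilt"""
    c,s=np.cos(yaw),np.sin(yaw)
    R=np.array([[0,-s,c],[0,c,s],[-1,0,0]],float)
    return R@Rot.from_rotvec([0,tilt,0]).as_matrix()
def need(pos,R,say=True):
    M=T(ctrl.get_obs()); d=M[:3,:3].T@(np.array(pos)-M[:3,3])*100
    w=Rot.from_matrix(M[:3,:3].T@R).as_rotvec()
    if say: print("cm",np.round(d,2),"rad",np.round(w,4))
    return d,w
E
python3 -c "
from h import *
need((.4367,.2799,.025),tool(-.1165))"
```

```text
cm [ 6.53 -0.16 -0.19] rad [-0.0008  0.007  -0.0045]
```

```bash
python3 -m creep '1 2.2 -0.16 -0.19 0 0.007 -0.0045;1 2.2 0 0 0 0 0;1 2.1 0 0 0 0 0;1 0 0 0 0 0 0'; python3 -c "
from h import *
need((.4367,.2799,.025),tool(-.1165))
shot('wrist','w2')"
```

```text
time_s: 2.5
eef_pos: [0.441, 0.2821, 0.0303]
eef_rot: [0.709, 0.044, 0.703, -0.042]
wrist_force: [0.1, -0.4, 0.3]
opening: 1.0
cm [ 0.53 -0.27 -0.41] rad [-0.0054  0.0082 -0.004 ]
```

View pics/w2.png

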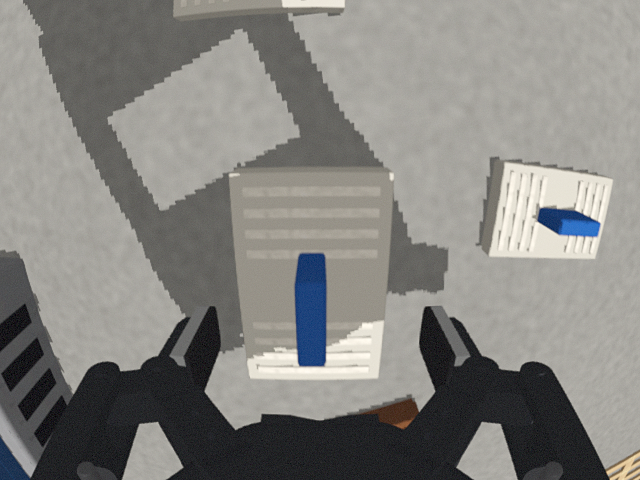

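```bash
python3 -m creep '1 0.5 -0.27 -0.41 -0.005 0.008 -0.004;1 0 0 0 0 0 0'
python3 - <<'E'
from h import *
need((.4367,.2799,.025),tool(-.1165))
z=np.load("pics/w2.npz"); p,d,Tw=z["p"],z["d"],z["T"]
W=cloud("wrist",d,Tw); roi=(215,150,405,400)
m=(W[...,2]>.006)
print(fit("wrist",m,FIL,(.436,.28,-.126),0,roi,Tw))
E
```

```text
time_s: 2.8
eef_pos: [0.4393, 0.281, 0.0288]
eef_rot: [0.708, 0.042, 0.704, -0.04]
wrist_force: [-0.2, 0.1, -0.1]
opening: 0.999
cm [ 0.38 -0.14 -0.25] rad [-0.0003  0.0056 -0.0027]
(array([ 0.43709574,  0.27979243, -0.11844751]), np.float64(0.025185931162742835))
```

```bash
python3 -m creep '1 0.5 -0.18 -0.3 0 0.006 -0.003;1 0.2 -0.05 -0.1 0 0 0;1 0 0 0 0 0 0'
python3 - <<'E'
from h import *
need((.4370,.2798,.025),tool(-.1175))
E
```

```text
time_s: 3.18
eef_pos: [0.4354, 0.2793, 0.0223]
eef_rot: [0.706, 0.041, 0.706, -0.041]
wrist_force: [0.7, -1.4, 0.1]
opening: 0.997
cm [-0.27  0.07  0.15] rad [ 0.0005  0.0006 -0.0002]
```

```bash
python3 -m creep '1 -0.2 0.05 0.12 0 0 0;0 0 0 0 0 0 0;0 0 0 0 0 0 0;0 0 0 0 0 0 0;0 0 0 0 0 0 0;0 0 0 0 0 0 0;0 0 0 0 0 0 0'
python3 - <<'E'
from h import *
need((.4370,.2798,.025),tool(-.1175))
E
```

```text
time_s: 4.05
eef_pos: [0.4371, 0.2797, 0.0247]
eef_rot: [0.706, 0.041, 0.705, -0.041]
wrist_force: [0.3, -0.2, 0.7]
opening: 0.128
cm [-0.03  0.   -0.01] rad [ 0.0005  0.0011 -0.0004]
```

```bash
python3 -m creep '0 -2 0 0 0 0 0;0 -5 0 0 0 0 0;0 -5 0 0 0 0 0;0 -5 -1 0.4 0 0 0;0 0 -5 2 0 0 0;0 0 -5.3 2.1 0 0 0;0 0 -5.3 2.1 0 0 0;0 0 -5.3 2.1 0 0 0;0 0 -5.3 2.1 0 0 0;0 0 -5.3 2.1 0 0 0'
python3 - <<'E'
from h import *
need((.603,-.334,.2),tool(-.54))
E
```

```text
time_s: 5.3
eef_pos: [0.5267, -0.0648, 0.1978]
eef_rot: [0.705, 0.038, 0.707, -0.039]
wrist_force: [0.6, 1.2, -1.6]
opening: 0.129
cm [ -0.2  -25.93  10.5 ] rad [ 0.4316 -0.0025  0.0026]
```

```bash
python3 -m creep '0 0 -5.2 2.2 0 0 0;0 0 -5.2 2.2 0 0 0;0 0 -5.2 2.1 0 0 0;0 0 -5.2 2.1 0 0 0;0 0 -4 1.5 0 0 0;0 0 0 0 0.144 0 0;0 0 0 0 0.144 0 0;0 0 0 0 0.144 0 0;0 0 0 0 0 0 0'
python3 - <<'E'
from h import *
need((.603,-.334,.2),tool(-.54))
shot("wrist","w3")
E
```

```text
time_s: 6.42
eef_pos: [0.5973, -0.3357, 0.1895]
eef_rot: [0.675, 0.196, 0.684, -0.195]
wrist_force: [0.2, -1.4, -2.1]
opening: 0.131
cm [-1.05  0.44  0.38] rad [-0.02   -0.0129  0.0022]
```

View pics/w3.png

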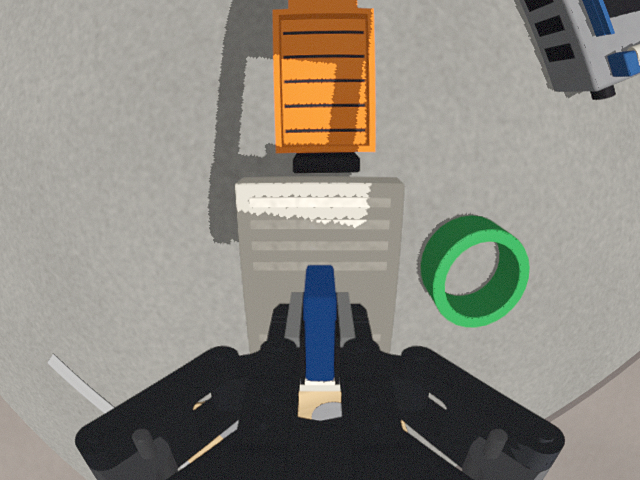

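```bash
cat > fitc.py <<'E'
from h import *
import sys
def fitcass(tag,roi,g0=(.5,-.272,-.54),z0=0,ret=False):
    z=np.load(f"pics/{tag}.npz"); p,d,Tw=z["p"],z["d"],z["T"]
    W=cloud("wrist",d,Tw)
    b,g,r=[p[...,i].astype(int) for i in range(3)]
    m1=(r>g+30)&(r>b+50)
    m2=m1|(p.max(2)<45)
    x,y,yaw=fit("wrist",m2,CAS,g0,z0,roi,Tw)[0]
    print("col",x,y,yaw,fit("wrist",m2,CAS,g0,z0,roi,Tw)[1])
    print("dep",fit("wrist",(W[...,2]>z0+.004),CAS,g0,z0,roi,Tw))
    return W,p,d,Tw
E
python3 - <<'E'
from fitc import *
W,p,d,Tw=fitcass("w3",(245,0,400,172))
# held filter: z from cloud
print("filter top z",np.median(W[190:205,245:280,2]),np.median(W[190:205,375:395,2]), np.median(W[330:340,255:275,2]),np.median(W[330:340,370:385,2]))
# filter expected pose: TCP frame with offset -> project expected outlines
B=FIL[0]; # map filter coords to tool: filter x-> tool z, y-> tool y, z-> -tool x, underside at x=+.0247
R=Tw[:3,:3]; o=Tw[:3,3]
X=np.array([o+R@np.array([.0247-b[2],b[1],b[0]]) for b in B])
print(np.round(proj("wrist",X,Tw),1), [list(np.round(b,3)) for b in B])
E
```

```text
col 0.5032186843777436 -0.2710686749648395 -0.544225633551592 0.061309561442329984
dep (array([ 0.50321622, -0.27108386, -0.54465718]), np.float64(0.04300827364584977))
filter top z 0.1863119393435252 0.18626067035773403 0.18607010270234872 0.18554910354216403
[[238.9 177.5]
 [231.4 184. ]
 [394.7 177.4]
 [401.8 183.9]
 [255.6 372.6]
 [251.7 390.2]
 [379.  372.7]
 [382.6 390.3]] [[np.float64(-0.055), np.float64(-0.035), np.float64(0.005)], [np.float64(-0.055), np.float64(-0.035), np.float64(0.02)], [np.float64(-0.055), np.float64(0.035), np.float64(0.005)], [np.float64(-0.055), np.float64(0.035), np.float64(0.02)], [np.float64(0.055), np.float64(-0.035), np.float64(0.005)], [np.float64(0.055), np.float64(-0.035), np.float64(0.02)], [np.float64(0.055), np.float64(0.035), np.float64(0.005)], [np.float64(0.055), np.float64(0.035), np.float64(0.02)]]
```

```bash
cat >> fitc.py <<'E'
def fitheld(tag,roi,under=.0247,boxes=FIL[:2],zmin=.1):
    z=np.load(f"pics/{tag}.npz"); p,d,Tw=z["p"],z["d"],z["T"]
    W=cloud("wrist",d,Tw); m=(W[...,2]>zmin)&(d>0); x0,y0,x1,y1=roi
    mm=m[y0:y1,x0:x1].astype(float)
    def rend(q):
        im=np.zeros(((y1-y0)*4,(x1-x0)*4),np.uint8)
        for B in boxes:
            L=place(B,q[0]/1e3,q[1]/1e3,q[2]/100); L=np.stack([under-L[:,2],L[:,1],L[:,0]],-1)
            px=proj("wrist",L@Tw[:3,:3].T+Tw[:3,3],Tw); h=cv2.convexHull(px.astype(np.float32))[:,0]
            h=(h+.5-[x0,y0])*4-.5; cv2.fillConvexPoly(im,np.round(h*256).astype(np.int32),255,cv2.LINE_8,8)
        return cv2.resize(im,(x1-x0,y1-y0),interpolation=cv2.INTER_AREA)/255.
    f=lambda q:np.abs(rend(q)-mm).sum()
    q=np.zeros(3)
    for k in (4,2,1):
        sim=np.vstack([q,q+[k,0,0],q+[0,k,0],q+[0,0,k]]); r=minimize(f,q,method="Nelder-Mead",options=dict(initial_simplex=sim,xatol=.02,fatol=.2)); q=r.x
    print("held in tool: z mm %.2f y mm %.2f yaw(about up) rad %.4f"%(q[0],q[1],q[2]/100),"res",r.fun/mm.sum())
    return q
E
python3 - <<'E'
from fitc import *
fitheld("w3",(215,165,425,262))
E
```

```text
held in tool: z mm -0.45 y mm 1.35 yaw(about up) rad 0.0015 res 0.021606240727767966
```

Run:
```python
from h import *
need((.5029,-.2725,.105),tool(-.5445))
```

```text
cm [  8.6    0.37 -11.24] rad [-0.0141 -0.013   0.0022]
```

```bash
python3 -m creep '0 0 0.37 -4 -0.014 -0.013 0.002;0 0.5 0 -4 0 0 0;0 2.5 0 -3 0 0 0;0 3 0 0 0 0 0;0 1.5 0 0 0 0 0;0 0 0 0 0 0 0'
python3 - <<'E'
from h import *
need((.5029,-.2725,.105),tool(-.5445))
E
```

```text
time_s: 7.22
eef_pos: [0.5026, -0.2729, 0.1124]
eef_rot: [0.683, 0.184, 0.683, -0.184]
wrist_force: [0.1, 0.1, -1.1]
opening: 0.133
cm [0.74 0.05 0.01] rad [0.0181 0.0001 0.0002]
```

```bash
python3 -m creep '0 0.7 0.05 0 0.018 0 0;0 0 0 0 0 0 0'
python3 - <<'E'
from fitc import *
need((.5029,-.2725,.105),tool(-.5445))
shot("wrist","w4")
E
```

```text
time_s: 7.48
eef_pos: [0.5042, -0.2734, 0.1065]
eef_rot: [0.682, 0.19, 0.68, -0.191]
wrist_force: [-0.1, -0.2, -1.6]
opening: 0.129
cm [ 0.15  0.01 -0.16] rad [-0.0001  0.0027  0.0006]
```

View pics/w4.png

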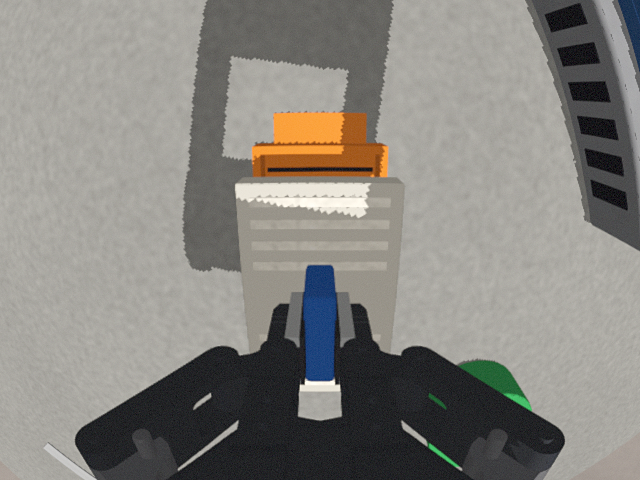

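```bash
cat >> fitc.py <<'E'
def rel(tag,roic,roif,g0=(.503,-.272,-.544),zmin=.07):
    q=fitheld(tag,roif,zmin=zmin); z=np.load(f"pics/{tag}.npz"); Tw=z["T"]
    p=z["p"]; b,g,r=[p[...,i].astype(int) for i in range(3)]; m=(r>g+30)&(r>b+50)
    pose,res=fit("wrist",m,CAS[:2],g0,0,roic,Tw); print("cass",pose,res)
    F=Tw[:3,:3]@np.array([.0247,q[1]/1e3,q[0]/1e3])+Tw[:3,3]
    e=Tw[:3,:3].T@(np.array([*pose[:2],F[2]])-F)
    yawt=np.arctan2(Tw[1,2],Tw[0,2]); print("shift needed tool y,z mm",np.round(e[1:]*1e3,2),"yaw about up",pose[2]-yawt-q[2]/100, "underside z",F[2])
E
python3 - <<'E'
from fitc import *
rel("w4",(235,100,405,174),(215,175,425,262))
E
```

```text
held in tool: z mm -0.43 y mm 1.33 yaw(about up) rad 0.0015 res 0.02151825765271144
cass [ 0.5034266  -0.27148687 -0.54576126] 0.06836720089495651
shift needed tool y,z mm [-0.05 -1.31] yaw about up -0.0026149529102309638 underside z 0.08182404015074436
```

```bash
python3 -m creep '0 1.5 0 -0.15 0 0.003 0;0 1.5 0 0 0 0 0;0 0.8 0 0 0 0 0;0 0 0 0 0 0 0'
python3 - <<'E'
from h import *
need((.5031,-.2728,.055),tool(-.5460))
E
```

```text
time_s: 8.02
eef_pos: [0.5034, -0.2732, 0.0665]
eef_rot: [0.681, 0.19, 0.681, -0.19]
wrist_force: [0.2, -0.1, -2.0]
opening: 0.13
cm [ 1.15  0.02 -0.05] rad [0.0018 0.0008 0.0009]
```

```bash
python3 -m creep '0 1 0.02 -0.05 0.002 0.001 0.001;0 0 0 0 0 0 0'
python3 - <<'E'
from fitc import *
need((.5031,-.2728,.055),tool(-.5460))
p,d,Tw=shot("wrist","w5")
rel("w5",(225,70,415,174),(205,178,425,262),zmin=.04)
E
```

```text
time_s: 8.28
eef_pos: [0.5031, -0.2728, 0.0559]
eef_rot: [0.681, 0.191, 0.681, -0.191]
wrist_force: [0.1, 0.2, -0.9]
opening: 0.128
cm [ 0.09  0.   -0.  ] rad [-0.0003 -0.0001 -0.0002]
held in tool: z mm 0.09 y mm 1.17 yaw(about up) rad -0.0013 res 0.01537230991692605
cass [ 0.50327824 -0.27138638 -0.54472802] 0.016097714525071815
shift needed tool y,z mm [ 0.13 -0.7 ] yaw about up 0.002910923687192134 underside z 0.03119697188868407
```

View pics/w5.png

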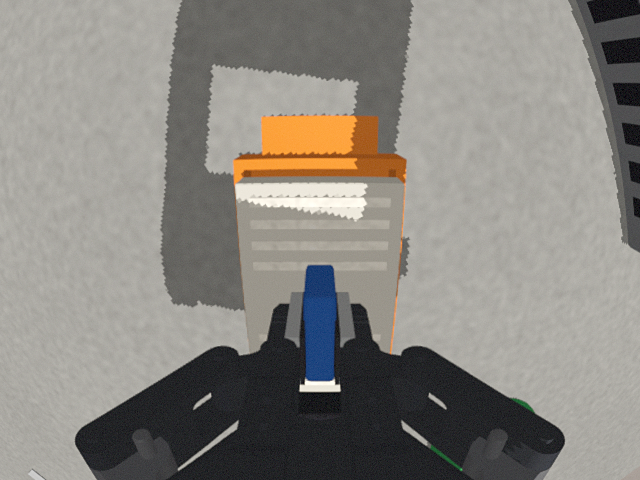

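```bash
python3 -m creep '0 0.8 0 -0.03 0 0 0;0 0.5 0 0 0 0 0;0 0 0 0 0 0 0'
python3 - <<'E'
from h import *
need((.5029,-.2727,.0297),tool(-.5455))
print(ctrl.get_obs()["wrist_force"])
E
```

```text
time_s: 8.7
eef_pos: [0.5038, -0.2735, 0.0433]
eef_rot: [0.682, 0.19, 0.68, -0.191]
wrist_force: [-0.2, 0.5, -1.6]
opening: 0.131
cm [ 1.36  0.02 -0.12] rad [-0.0008  0.0025  0.0003]
[-0.23056544  0.52325055 -1.63799864]
```

```bash
python3 -m creep '0 0.5 0.02 -0.12 -0.001 0.002 0;0 0.4 0 -0.02 0 0 0;0 0 0 0 0 0 0'
python3 - <<'E'
from h import *
need((.5029,-.2727,.0297),tool(-.5455))
E
```

```text
time_s: 9.07
eef_pos: [0.5027, -0.2725, 0.0338]
eef_rot: [0.681, 0.19, 0.681, -0.191]
wrist_force: [0.1, -0.3, -2.2]
opening: 0.132
cm [ 0.41 -0.    0.02] rad [0.0003 0.0006 0.0003]
```

Entering without force. Now to the floor of the tray.

```bash
python3 -m creep '0 0.3 0 0 0 0 0;0 0.3 0 0 0 0 0;0 0 0 0 0 0 0'
python3 - <<'E'
from h import *
need((.5029,-.2727,.0297),tool(-.5455))
E
```

```text
time_s: 9.45
eef_pos: [0.5032, -0.2729, 0.0302]
eef_rot: [0.681, 0.19, 0.681, -0.191]
wrist_force: [0.3, -0.4, -1.9]
opening: 0.128
cm [ 0.05  0.   -0.04] rad [0.0007 0.001  0.0007]
```

```bash
python3 -m creep '0 0.25 0 0 0 0 0;0 0.25 0 0 0 0 0'
python3 - <<'E'
from h import *
need((.5029,-.2727,.0297),tool(-.5455))
E
```

```text
time_s: 9.7
eef_pos: [0.5035, -0.2731, 0.0296]
eef_rot: [0.681, 0.19, 0.681, -0.19]
wrist_force: [-12.1, 7.8, 28.8]
opening: 0.129
cm [-0.01  0.01 -0.07] rad [ 0.0014 -0.0001  0.0011]
```

```bash
python3 -m creep '0 -0.15 0 0 0 0 0;0.6 0 0 0 0 0 0;0.6 0 0 0 0 0 0;0.6 0 0 0 0 0 0;0.6 -2 0 0 0 0 0;0.6 -4 0 0 0 0 0;0.6 -5 0 0 0 0 0;0.6 0 0 0 0 0 0'
python3 - <<'E'
from h import *
need((.5029,-.2727,.15),tool(-.5455))
shot("wrist","w6")
E
```

```text
time_s: 10.7
eef_pos: [0.5043, -0.2737, 0.1478]
eef_rot: [0.682, 0.189, 0.68, -0.191]
wrist_force: [0.7, 0.1, 0.1]
opening: 0.598
cm [-0.22  0.02 -0.17] rad [0.0012 0.0024 0.0014]
```

View pics/w6.png

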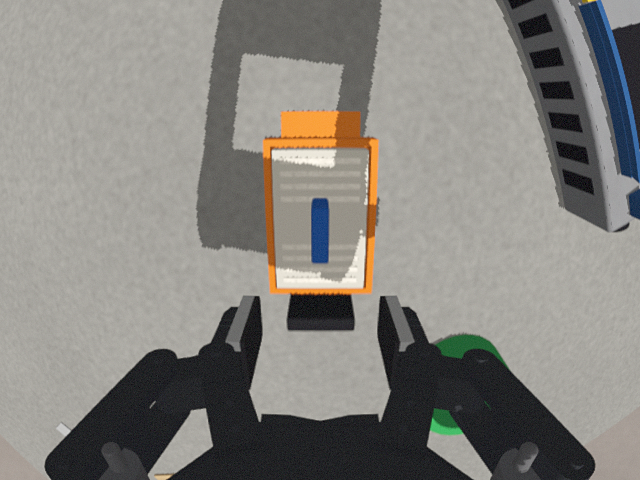

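Run:
```python
from fitc import *
o=ctrl.get_obs(); print(np.round(o["q"],3))
W,p,d,Tw=fitcass("w6",(250,100,390,292))
print(np.median(W[160:165,280:310,2]),np.median(W[275:285,280:300,2]),np.median(W[280:285,345:362,2]), "rim",np.median(W[160:280,269,2]))
a=cv2.resize(p[95:340,240:400],None,fx=2.4,fy=2.4,interpolation=cv2.INTER_CUBIC);cv2.imwrite("pics/w6c.png",a)
```

```text
[-7.040e-01  2.660e-01  1.688e+00 -1.000e-03  1.189e+00 -1.730e+00]
col 0.5028175265038314 -0.2707434352403684 -0.5435912350926312 2.177925374044234
dep (array([ 0.50339428, -0.27118929, -0.54167846]), np.float64(0.013336713107650966))
0.026212888696044656 0.02568509628586213 0.025764804520755635 rim 0.024244448045410566
```

View pics/w6c.png

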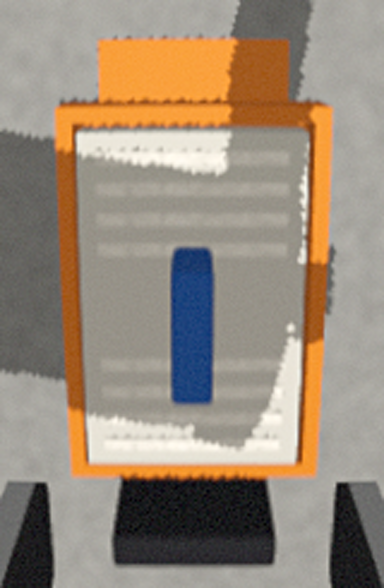

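```bash
python3 -m creep '0.5 0 0 3.3 0 0 0;0.5 0 0 3.3 0 0 0;0.5 0 0 0 0.18 0 0;0.5 0 0 0 0.18 0 0;0.5 0 0 0 0.18 0 0;0.5 0 0 0 0.18 0 0;0.5 0 0 0 0.18 0 0;0.5 0 0 0 0.18 0 0;0.5 0 0 0 0.18 0 0;0.5 0 0 0 0.18 0 0'
python3 - <<'E'
from h import *
need((.5604,-.3073,.09),tool(-.5435-np.pi/2))
E
```

```text
time_s: 12.0
eef_pos: [0.5543, -0.3024, 0.135]
eef_rot: [-0.365, -0.598, -0.38, 0.604]
wrist_force: [0.4, 0.8, 0.7]
opening: 0.504
cm [4.48 0.87 0.19] rad [ 0.083  -0.0032  0.0225]
```

```bash
python3 -m creep '0.5 0 0.87 0.2 0.083 -0.003 0.022;0.5 2 0 0 0 0 0;0.5 1.5 0 0 0 0 0;0.5 0 0 0 0 0 0'
python3 - <<'E'
from fitc import *
need((.5604,-.3073,.09),tool(-.5435-np.pi/2))
p,d,Tw=shot("wrist","w7")
E
```

```text
time_s: 12.5
eef_pos: [0.5581, -0.3056, 0.093]
eef_rot: [-0.344, -0.615, -0.35, 0.617]
wrist_force: [-0.5, -0.4, -0.3]
opening: 0.496
cm [0.3  0.29 0.03] rad [-0.0006 -0.0014  0.0092]
```

View pics/w7.png

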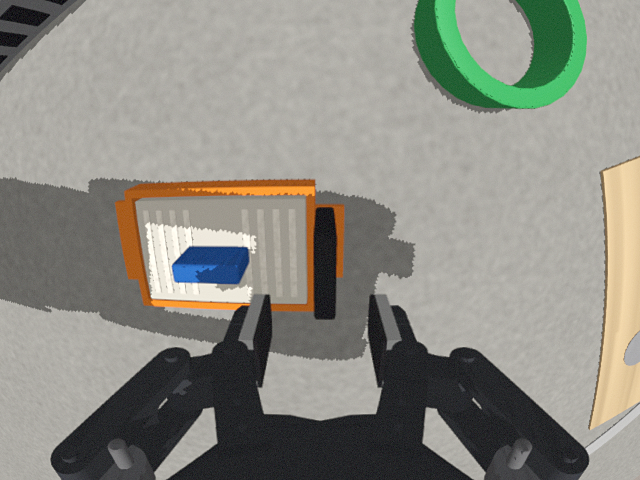

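```bash
python3 -m creep '0.5 1.5 0.29 0.03 0 -0.001 0.009;0.5 2 0 0 0 0 0;0.5 1.5 0 0 0 0 0;0.5 0 0 0 0 0 0'
python3 - <<'E'
from fitc import *
need((.5604,-.3073,.03),tool(-.5435-np.pi/2))
E
```

```text
time_s: 13.05
eef_pos: [0.5607, -0.3075, 0.04]
eef_rot: [0.348, 0.616, 0.347, -0.616]
wrist_force: [-0.0, -0.5, -0.4]
opening: 0.502
cm [ 1.   -0.04 -0.  ] rad [ 0.0002 -0.0003 -0.0009]
```

```bash
python3 -m creep '0.5 0.7 -0.04 0 0 0 0;0.5 0.5 0 0 0 0 0;0.5 0 0 0 0 0 0'
python3 - <<'E'
from fitc import *
need((.5604,-.3073,.03),tool(-.5435-np.pi/2))
p,d,Tw=shot("wrist","w8")
E
```

```text
time_s: 13.42
eef_pos: [0.5609, -0.3077, 0.0279]
eef_rot: [0.348, 0.616, 0.347, -0.615]
wrist_force: [0.2, -0.1, -0.8]
opening: 0.501
cm [-0.21 -0.06 -0.01] rad [ 0.0002 -0.0001 -0.0022]
```

View pics/w8.png

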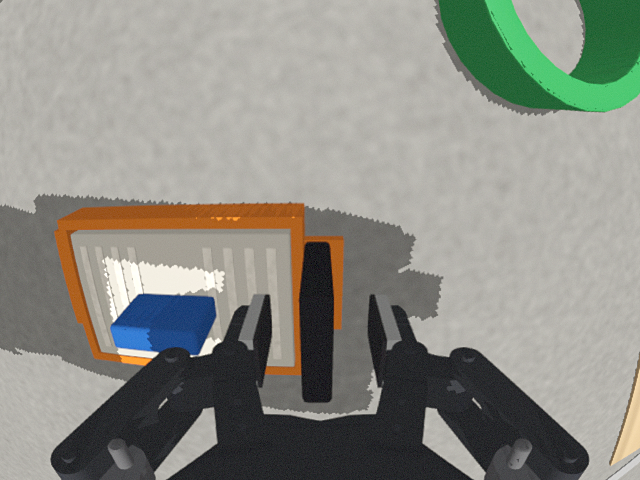

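```bash
python3 -m creep '0.5 -0.2 -0.06 0 0 0 0;0 0 0 0 0 0 0;0 0 0 0 0 0 0;0 0 0 0 0 0 0;0 0 0 0 0 0 0'
python3 - <<'E'
from fitc import *
need((.5604,-.3073,.03),tool(-.5435-np.pi/2))
E
```

```text
time_s: 14.1
eef_pos: [0.5608, -0.3078, 0.0314]
eef_rot: [0.349, 0.616, 0.346, -0.615]
wrist_force: [0.1, -0.4, -0.3]
opening: 0.132
cm [ 0.14 -0.06 -0.02] rad [ 0.0003  0.0002 -0.0036]
```

```bash
python3 -m creep '0 -1.5 0 0 0 0 0;0 -4 0 0 0 0 0;0 -5 0 0 0 0 0;0 -5 0 0 0 0 0;0 -1.5 -2 -4 0 0 0;0 0 -2.3 -4.5 0 0 0;0 0 -2.3 -4.5 0 0 0;0 0 -2 -3.5 -0.14 0 0;0 0 0 0 -0.15 0 0;0 0 0 0 -0.13 0 0'
python3 - <<'E'
from fitc import *
need((.573,-.118,.2),tool(-.126-np.pi/2))
E
```

```text
time_s: 15.35
eef_pos: [0.571, -0.1148, 0.2113]
eef_rot: [0.473, 0.528, 0.47, -0.526]
wrist_force: [0.0, 0.2, -4.2]
opening: 0.128
cm [1.14 0.23 0.3 ] rad [ 0.0145  0.0001 -0.0056]
```

```bash
python3 -m creep '0 0.8 0.2 0.3 0.014 0 -0.006;0 0 0 0 0 0 0'
python3 - <<'E'
from fitc import *
need((.573,-.118,.2),tool(-.126-np.pi/2))
p,d,Tw=shot("wrist","w9")
E
```

```text
time_s: 15.6
eef_pos: [0.5725, -0.1178, 0.2034]
eef_rot: [-0.466, -0.531, -0.467, 0.531]
wrist_force: [0.5, 0.3, -4.5]
opening: 0.131
cm [0.34 0.05 0.02] rad [-0.0036  0.0001  0.0006]
```

View pics/w9.png

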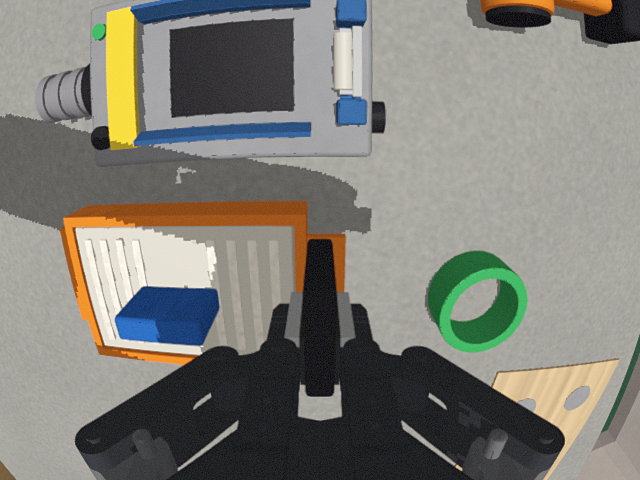

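```bash
cat > bay.py <<'E'
from fitc import *
def poly(px,im,x0,y0,S=4):
    h=cv2.convexHull(px.astype(np.float32))[:,0]; h=(h+.5-[x0,y0])*S-.5
    cv2.fillConvexPoly(im,np.round(h*256).astype(np.int32),255,cv2.LINE_8,8)
def nm(f,q,steps):
    for k in (1,.5,.25):
        sim=np.vstack([q]+[q+np.eye(len(q))[i]*steps[i]*k for i in range(len(q))])
        r=minimize(f,q,method="Nelder-Mead",options=dict(initial_simplex=sim,xatol=.01,fatol=.1,maxiter=1500)); q=r.x
    return q,r.fun
def draw(boxes,roi,name,Tw):
    x0,y0,x1,y1=roi; im=np.zeros(((y1-y0)*4,(x1-x0)*4),np.uint8)
    for B in boxes: poly(proj(name,B,Tw),im,x0,y0)
    return cv2.resize(im,(x1-x0,y1-y0),interpolation=cv2.INTER_AREA)/255.
POSTS=[box(.078,.098,s*.027-.009+s*.009,s*.027+.009+s*.009,0,.024) for s in (1,-1)]
def fitbay(name,p,Tw,roiL,roiP,q0=(.522,.010,-.126),w0=.025,h=.070):
    b,g,r=[p[...,i].astype(int) for i in range(3)]
    yel=(r>140)&(g>120)&(b<110)&(r>b+60); blu=(b>r+30)&(b>g+15)
    cut=lambda m,R:m[R[1]:R[3],R[0]:R[2]].astype(float)
    def parts(q):
        P=(q[0]/1e3,q[1]/1e3,q[2]/100); w=q[3]/1e3
        L=draw([place(box(-.0705-w,-.0705,-.055,.055,.012,.018),*P,h)],roiL,name,Tw)
        Q=draw([place(B,*P,h) for B in POSTS],roiP,name,Tw); return L,Q
    mL,mP=cut(yel,roiL),cut(blu,roiP)
    f=lambda q:np.abs(parts(q)[0]-mL).sum()+np.abs(parts(q)[1]-mP).sum()
    q,v=nm(f,np.array([q0[0]*1e3,q0[1]*1e3,q0[2]*100,w0*1e3]),[6,6,6,2])
    L,Q=parts(q); print(name,"bay",np.round(q,2),"res lip",np.abs(L-mL).sum()/mL.sum(),"posts",np.abs(Q-mP).sum()/mP.sum()); return q
def fitcas_held(tag,roi,under=.0314,g=(0,0,0)):
    z=np.load(f"pics/{tag}.npz"); p,Tw=z["p"],z["T"]; x0,y0,x1,y1=roi
    b,gg,r=[p[...,i].astype(int) for i in range(3)]; W=cloud("wrist",z["d"],Tw)
    m=((r>gg+25)&(r>b+35)&(r>60))|(((r>140)&(gg>130))|(b>r+40)); 
    m=(W[...,2]>.13)|m if False else (W[...,2]>np.median(Tw[2,3])-under-.01)&(z["d"]>0)
    mm=m[y0:y1,x0:x1].astype(float)
    def f(q):
        Bs=[]
        for B in CAS+[FIL[2]+[0,0,.005]]:
            L=place(B,0,q[1]/1e3,q[2]/100); L=np.stack([under-L[:,2],L[:,0]-.0675+q[0]/1e3,-L[:,1]],-1)
            Bs.append(L@Tw[:3,:3].T+Tw[:3,3])
        return np.abs(draw(Bs,roi,"wrist",Tw)-mm).sum()
    q,v=nm(f,np.array(g,float),[4,4,4]); print("cassette held: along tool y %.2f, cass y %.2f mm, yaw %.4f"%(q[0],q[1],q[2]/100),v/mm.sum()); return q
E
python3 - <<'E'
from bay import *
z=np.load("pics/w9.npz"); p,Tw=z["p"],z["T"]; W=cloud("wrist",z["d"],Tw)
print("floor z",np.median(W[40:100,190:280,2]),"grey",np.median(W[60:90,140:165,2]),np.median(W[60:90,300:325,2]),"lip",np.median(W[40:120,115:130,2]),"post",np.median(W[100:115,340:360,2]))
fitbay("wrist",p,Tw,(95,0,160,160),(325,0,390,135))
pt=np.load("pics/top0.npz")["p"]
fitbay("top",pt,None,(275,262,365,305),(300,180,360,212))
fitcas_held("w9",(50,195,300,340))
E
```

```text
floor z 0.07132817644122671 grey 0.07025508931407323 0.07036795957016584 lip 0.08818835014802981 post 0.09438647700452166
wrist bay [520.55  11.5  -12.05  23.31] res lip 0.08234579992246639 posts 0.32070597846981924
top bay [522.69   9.88 -12.48  25.79] res lip 0.047280276816609 posts 0.31586162920452726
cassette held: along tool y 0.64, cass y 1.25 mm, yaw 0.0003 0.00804404170543019
```

```bash
cat >> bay.py <<'E'
def over(tag,q,fn,crop,fx,h=.07):
    z=np.load(f"pics/{tag}.npz"); p,Tw=z["p"],z["T"]; x0,y0,x1,y1=crop
    im=cv2.resize(p[y0:y1,x0:x1],None,fx=fx,fy=fx,interpolation=cv2.INTER_CUBIC)
    P=(q[0]/1e3,q[1]/1e3,q[2]/100)
    for B,c in ((box(-.0705-q[3]/1e3,-.0705,-.055,.055,.012,.018),(0,0,255)),(POSTS[0],(0,255,0)),(POSTS[1],(0,255,0)),(box(.076,.090,-.02,.02,.0048,.0188),(255,0,255)),(box(-.083,.0815,-.0435,.0435,0,0),(255,255,0)),(box(-.0615,.0615,-.0435,.0435,.012,.012),(0,255,255))):
        px=(proj("wrist",place(B,*P,h),Tw)+.5-[x0,y0])*fx
        for i in range(8):
            for j in (i^1,i^2,i^4): 
                if j>i: cv2.line(im,tuple(np.round(px[i]).astype(int)),tuple(np.round(px[j]).astype(int)),c,1)
    cv2.imwrite(f"pics/{fn}.png",im)
E
python3 - <<'E'
from bay import *
over("w9",[520.55,11.5,-12.05,23.3],"ov9",(80,0,400,180),2.5)
E
```

```text
(no output)
```

View pics/ov9.png

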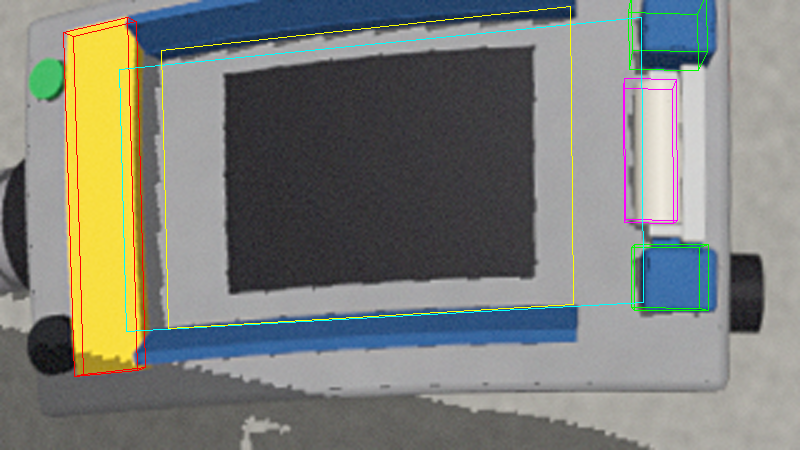

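```bash
cat >> bay.py <<'E'
BAY=np.array([.5212,.0102,.070]); BYAW=-.1225; UND=.0314
def tgt(tx,tz,th,ty=0,say=True):
    """TCP pose so tongue tip at bay coords (tx,ty,tz) m, tilt th"""
    c,s=np.cos(BYAW),np.sin(BYAW); Rb=np.array([[c,-s,0],[s,c,0],[0,0,1]])
    Rt=np.array([[np.sin(th),np.cos(th),0],[0,0,-1],[-np.cos(th),np.sin(th),0]])
    tip=np.array([tx,ty,tz]); tcp=tip-Rt@np.array([UND,-.149,0])
    return need(BAY+Rb@tcp,Rb@Rt,say)
def where():
    M=T(ctrl.get_obs()); c,s=np.cos(BYAW),np.sin(BYAW); Rb=np.array([[c,-s,0],[s,c,0],[0,0,1]])
    R=Rb.T@M[:3,:3]; tip=Rb.T@(M[:3,3]-BAY)+R@np.array([UND,-.149,0]); 
    th=np.arctan2(R[2,1],R[0,1]); g=tip+R@np.array([0,.0815+.080,0])
    print("tip mm",np.round(tip*1e3,2),"tilt deg",round(np.degrees(th),2),"flange end",np.round(g*1e3,1),"F bay",np.round(Rb.T@ctrl.get_obs()["wrist_force"],1))
E
python3 - <<'E'
from bay import *
where(); tgt(-.060,.045,.26)
E
```

```text
tip mm [ -82.19 -119.78  102.4 ] tilt deg 0.01 flange end [  79.3 -120.9  102.4] F bay [-0.3  0.5 -4.4]
cm [  2.02   0.83 -12.08] rad [-0.0066  0.001   0.2598]
```

```bash
python3 -m creep '0 0 0.3 -4 0 0 0;0 0 0.3 -4 0 0 0;0 0 0.2 -3.5 -0.007 0 0;0 0 0 0 0 0 0.13;0 0 0 0 0 0 0.13;0 0 0 0 0 0 0'
python3 - <<'E'
from bay import *
where(); tgt(-.060,.045,.26)
shot("wrist","w10");shot("scene","s10")
E
```

```text
time_s: 16.4
eef_pos: [0.5959, -0.0035, 0.2021]
eef_rot: [0.53, 0.589, 0.392, -0.467]
wrist_force: [-0.7, -0.0, -4.3]
opening: 0.133
tip mm [-59.93  -2.55  63.13] tilt deg 15.02 flange end [ 96.   -4.7 105. ] F bay [-0.7 -0.1 -4.3]
cm [ 1.78 -0.47 -0.44] rad [-0.0131  0.0023 -0.0021]
```

View pics/w10.png

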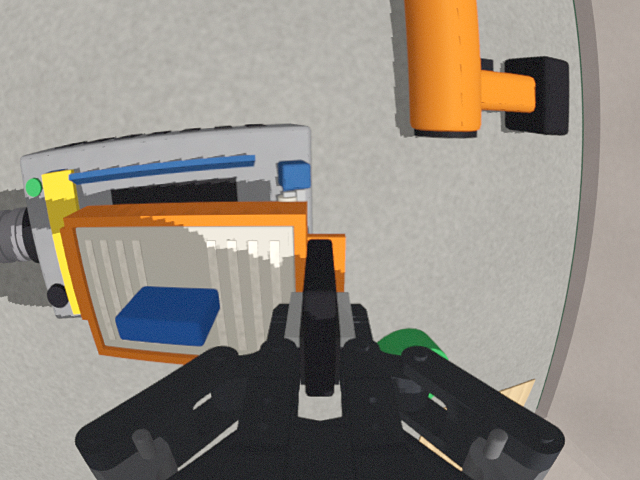

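View pics/s10.png

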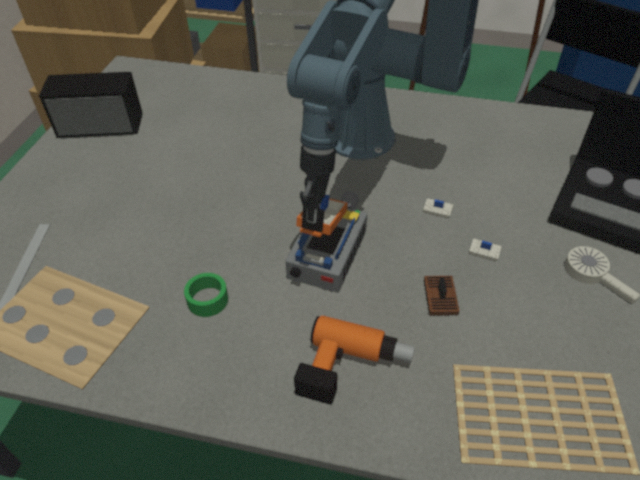

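```bash
python3 -m creep '0 0 0 -0.4 -0.013 0.002 -0.002;0 1.5 -0.4 0 0 0 0;0 0.3 -0.1 0 0 0 0;0 0 0 0 0 0 0'
python3 - <<'E'
from bay import *
where(); tgt(-.060,.030,.26)
shot("wrist","w11")
E
```

```text
time_s: 17.0
eef_pos: [0.6012, -0.0017, 0.1843]
eef_rot: [0.533, 0.586, 0.395, -0.465]
wrist_force: [-0.0, -0.0, -4.1]
opening: 0.13
tip mm [-55.02  -1.86  45.58] tilt deg 14.92 flange end [101.   -2.1  87.1] F bay [-0.  -0.  -4.1]
cm [ 1.38 -0.88 -0.2 ] rad [-0.0014  0.0013 -0.0003]
```

View pics/w11.png

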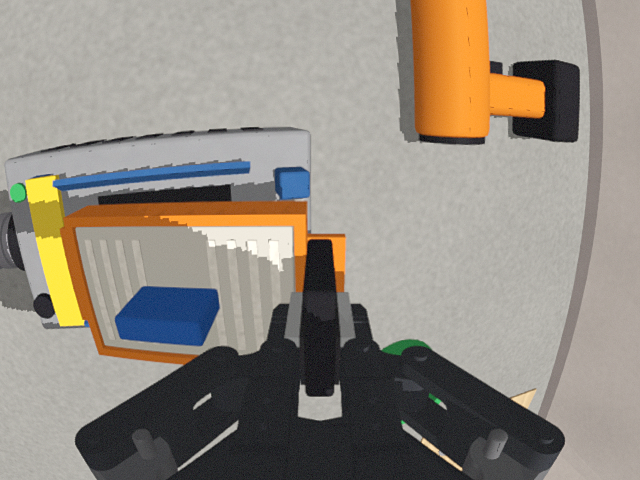

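```bash
python3 -m creep '0 1.0 -0.7 -0.2 -0.001 0 0;0 0.8 -0.4 0 0 0 0;0 0 0 0 0 0 0'
python3 - <<'E'
from bay import *
where(); tgt(-.060,.020,.26)
shot("wrist","w12")
E
```

```text
time_s: 17.42
eef_pos: [0.5946, 0.0014, 0.1624]
eef_rot: [0.533, 0.586, 0.396, -0.465]
wrist_force: [-0.3, -0.0, -4.1]
opening: 0.132
tip mm [-62.03   0.19  23.83] tilt deg 14.87 flange end [94.1  0.2 65.3] F bay [-0.3 -0.1 -4.1]
cm [0.41 0.1  0.02] rad [-0.0002  0.0012  0.0005]
```

View pics/w12.png

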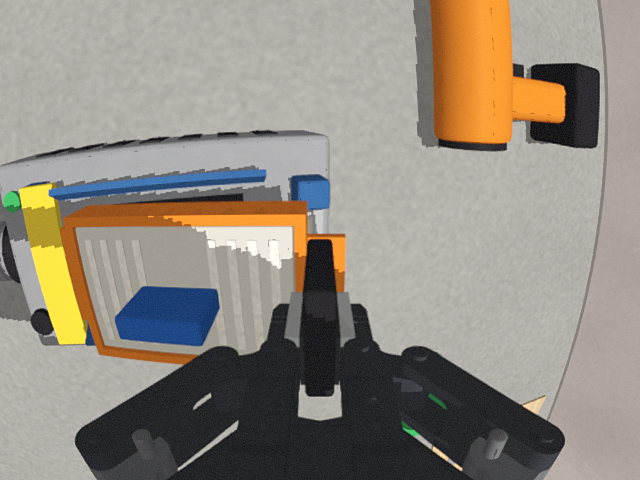

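Run:
```python
from bay import *
over("w12",[522.0,11.4,-12.25,24.5],"ov12",(0,120,340,360),2.3)
```

```text
(no output)
```

View pics/ov12.png

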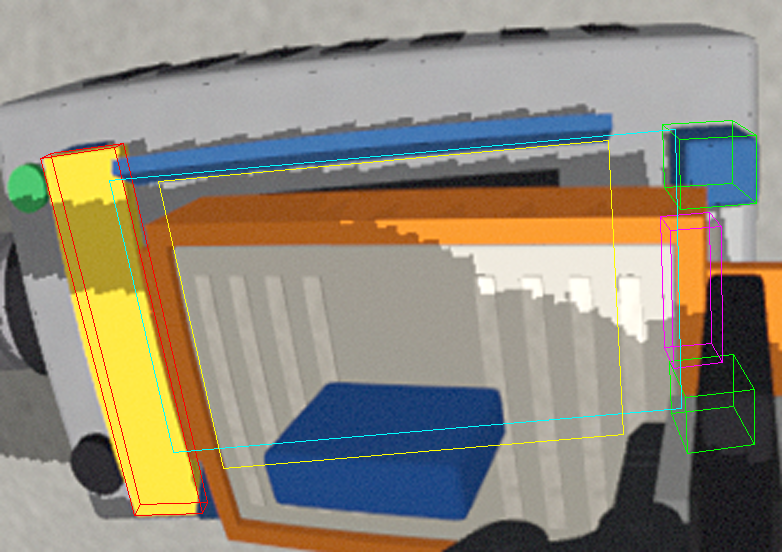

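```bash
python3 -m creep '0 0.8 -0.2 0 0 0 0;0 0.8 -0.2 0 0 0 0;0 0 0 0 0 0 0'
python3 - <<'E'
from bay import *
where(); tgt(-.062,.002,.26)
E
```

```text
time_s: 17.85
eef_pos: [0.5956, 0.0011, 0.1457]
eef_rot: [0.534, 0.586, 0.395, -0.465]
wrist_force: [-0.4, -0.6, -5.1]
opening: 0.132
tip mm [-60.93   0.08   6.94] tilt deg 14.96 flange end [95.1  0.  48.6] F bay [-0.4 -0.6 -5.1]
cm [ 0.47 -0.23  0.01] rad [-0.0003  0.0014 -0.0011]
```

```bash
python3 -m creep '0 0.35 -0.12 0 0 0 0;0 0.2 -0.06 0 0 0 0;0 0 0 0 0 0 0'
python3 - <<'E'
from bay import *
where(); tgt(-.062,.000,.26)
E
```

```text
time_s: 18.23
eef_pos: [0.5955, 0.001, 0.1398]
eef_rot: [0.534, 0.586, 0.395, -0.465]
wrist_force: [0.2, 0.7, -4.1]
opening: 0.126
tip mm [-6.09e+01 -1.00e-02  9.70e-01] tilt deg 14.99 flange end [95.1 -0.1 42.7] F bay [ 0.1  0.8 -4.1]
cm [ 0.09 -0.13 -0.  ] rad [-0.0003  0.0014 -0.0016]
```

```bash
python3 -m creep '0 -0.1 -0.5 0 0 0 0;0 -0.12 -0.5 0 0 0 0;0 0 0 0 0 0 0'
python3 - <<'E'
from bay import *
where(); tgt(-.078,.001,.26); shot("wrist","w13")
E
```

```text
time_s: 18.6
eef_pos: [0.5847, 0.0025, 0.1396]
eef_rot: [0.534, 0.586, 0.395, -0.464]
wrist_force: [-0.1, 0.2, -4.7]
opening: 0.129
tip mm [-7.185e+01  5.000e-02  7.300e-01] tilt deg 15.01 flange end [84.1  0.  42.5] F bay [-0.2  0.2 -4.7]
cm [-0.16 -0.58  0.01] rad [-0.0002  0.0014 -0.0019]
```

View pics/w13.png

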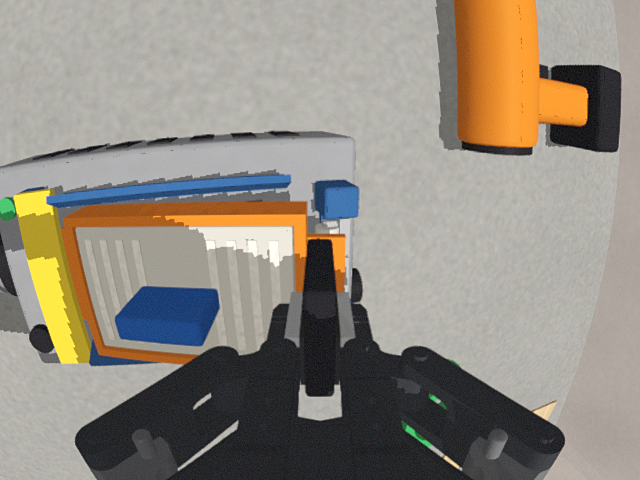

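```bash
python3 -m creep '0 -0.1 -0.5 0 0 0 0;0 -0.05 -0.2 0 0 0 0;0 0 0 0 0 0 0'
python3 - <<'E'
from bay import *
where(); tgt(-.082,.001,.26)
E
```

```text
time_s: 19.02
eef_pos: [0.5775, 0.0033, 0.1396]
eef_rot: [0.534, 0.586, 0.395, -0.464]
wrist_force: [-0.2, 0.4, -5.3]
opening: 0.131
tip mm [-7.904e+01  1.000e-02  5.600e-01] tilt deg 15.05 flange end [76.9 -0.  42.5] F bay [-0.2  0.3 -5.3]
cm [-0.08 -0.27  0.  ] rad [-0.0003  0.0015 -0.0027]
```

```bash
python3 -m creep '0 -0.06 -0.2 0 0 0 -0.002;0 -0.04 -0.15 0 0 0 0;0 0 0 0 0 0 0'
python3 - <<'E'
from bay import *
where(); tgt(-.083,.001,.26)
E
```

```text
time_s: 19.4
eef_pos: [0.5754, 0.0034, 0.1409]
eef_rot: [0.535, 0.587, 0.394, -0.464]
wrist_force: [1.1, 0.2, -4.8]
opening: 0.129
tip mm [-80.9   -0.12   1.54] tilt deg 15.18 flange end [75.  -0.2 43.8] F bay [ 1.1  0.3 -4.8]
cm [ 0.07 -0.2  -0.01] rad [-0.0005  0.0017 -0.005 ]
```

```bash
python3 -m creep '0 0 -0.2 0 0 0 -0.004;0 -0.02 -0.1 0 0 0 0;0 0 0 0 0 0 0'
python3 - <<'E'
from bay import *
where(); tgt(-.083,.001,.26)
E
```

```text
time_s: 19.77
eef_pos: [0.5749, 0.0033, 0.1417]
eef_rot: [0.535, 0.587, 0.393, -0.463]
wrist_force: [3.4, -0.1, -6.0]
opening: 0.133
tip mm [-81.35  -0.23   2.17] tilt deg 15.29 flange end [74.4 -0.4 44.8] F bay [ 3.4  0.4 -6. ]
cm [ 0.17 -0.17 -0.03] rad [-0.0012  0.0019 -0.0068]
```

```bash
sed -i 's/^BAY=.*BYAW=-.1225;/BAY=np.array([.5227,.0100,.070]); BYAW=-.1225;/' bay.py; grep -n '^BAY' bay.py
python3 - <<'E'
from bay import *
where(); tgt(-.0825,.0008,.19); tgt(-.0825,.0008,.13)
E
```

```text
50:BAY=np.array([.5227,.0100,.070]); BYAW=-.1225; UND=.0314
tip mm [-82.86  -0.21   2.17] tilt deg 15.29 flange end [72.9 -0.4 44.8] F bay [ 3.4  0.4 -6. ]
cm [ 1.29  0.2  -0.03] rad [-0.0012  0.0019 -0.0768]
cm [ 2.2   0.29 -0.04] rad [-0.0013  0.0018 -0.1368]
```

```bash
python3 -m creep '0 0.65 0.1 -0.02 -0.001 0.002 -0.038;0 0.6 0.07 0 0 0 -0.036;0 0 0 0 0 0 0'
python3 - <<'E'
from bay import *
where(); tgt(-.0825,.0006,.13)
E
```

```text
time_s: 20.15
eef_pos: [0.5801, 0.0026, 0.1295]
eef_rot: [0.516, 0.571, 0.417, -0.484]
wrist_force: [2.3, -0.6, -3.3]
opening: 0.13
tip mm [-82.69  -0.3    0.9 ] tilt deg 10.72 flange end [76.  -0.3 30.9] F bay [ 2.4 -0.4 -3.3]
cm [ 0.89  0.17 -0.03] rad [-0.0001  0.     -0.0571]
```

```bash
python3 -m creep '0 0.45 0.08 -0.02 0 0 -0.03;0 0.4 0.06 -0.01 0 0 -0.027;0 0 0 0 0 0 0'
python3 - <<'E'
from bay import *
where(); tgt(-.0825,.0003,.08); shot("wrist","w14")
E
```

```text
time_s: 20.52
eef_pos: [0.5831, 0.0024, 0.1204]
eef_rot: [0.501, 0.558, 0.434, -0.499]
wrist_force: [2.9, 0.5, -3.0]
opening: 0.134
tip mm [-83.    -0.19   0.66] tilt deg 7.18 flange end [77.2 -0.2 20.8] F bay [ 2.9  0.8 -3. ]
cm [ 0.72  0.17 -0.02] rad [ 0.0001  0.0003 -0.0453]
```

View pics/w14.png

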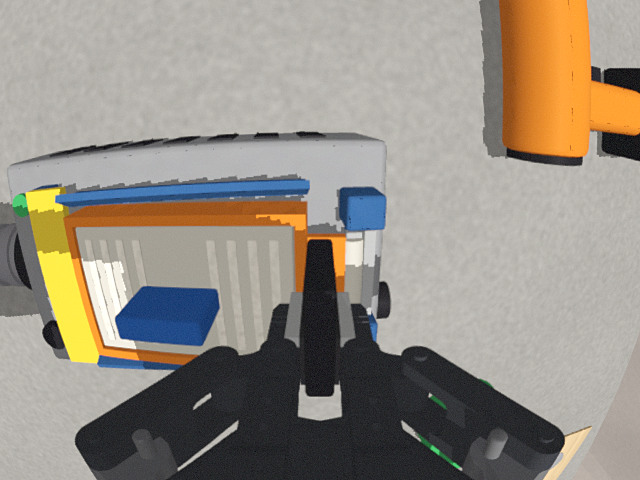

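```bash
python3 -m creep '0 0.4 0.1 -0.01 0 0 -0.025;0 0.4 0.08 -0.01 0 0 -0.022;0 0 0 0 0 0 0'
python3 - <<'E'
from bay import *
where(); tgt(-.0822,.0003,.04)
E
```

```text
time_s: 20.95
eef_pos: [0.5853, 0.0023, 0.1125]
eef_rot: [0.488, 0.547, 0.448, -0.512]
wrist_force: [0.9, -0.2, -3.4]
opening: 0.13
tip mm [-8.323e+01 -3.000e-02  7.000e-02] tilt deg 4.27 flange end [77.8  0.  12.1] F bay [ 0.9 -0.1 -3.4]
cm [0.5 0.2 0. ] rad [ 0.0003  0.0006 -0.0345]
```

```bash
python3 -m creep '0 0.4 0.1 0 0 0 -0.03;0 0.3 0.05 0 0 0 -0.02;0 0 0 0 0 0 0'
python3 - <<'E'
from bay import *
where(); tgt(-.0822,.000,.0); shot("wrist","w15")
E
```

```text
time_s: 21.32
eef_pos: [0.5871, 0.0021, 0.1045]
eef_rot: [0.474, 0.534, 0.463, -0.525]
wrist_force: [2.0, -1.2, -3.1]
opening: 0.131
tip mm [-8.348e+01 -4.000e-02  7.000e-02] tilt deg 1.17 flange end [78.  -0.   3.4] F bay [ 2.2 -0.9 -3.1]
cm [0.31 0.19 0.  ] rad [ 0.0002  0.0006 -0.0204]
```

View pics/w15.png

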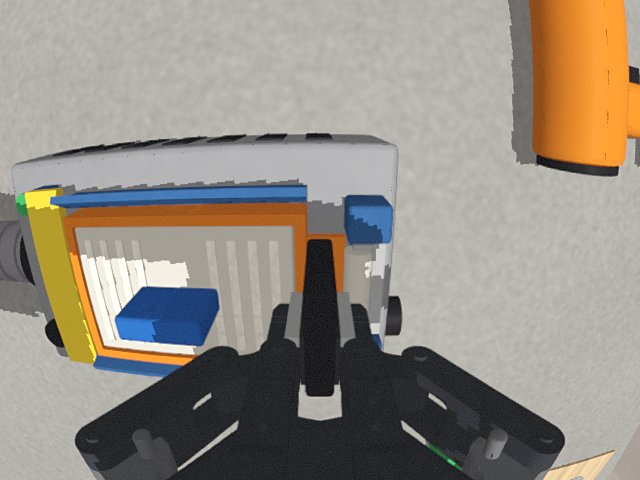

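Run:
```python
from bay import *
over("w15",[524,11.2,-12.25,24.5],"ov15b",(0,120,420,400),1.9)
p=cv2.imread("pics/w15.png"); cv2.imwrite("pics/w15c.png",cv2.resize(p[170:370,270:420],None,fx=4,fy=3,interpolation=cv2.INTER_CUBIC))
shot("top","t15");shot("scene","s15")
p=cv2.imread("pics/s15.png"); cv2.imwrite("pics/s15c.png",cv2.resize(p[150:300,250:400],None,fx=4,fy=4,interpolation=cv2.INTER_CUBIC))
```

```text
(no output)
```

View pics/w15c.png

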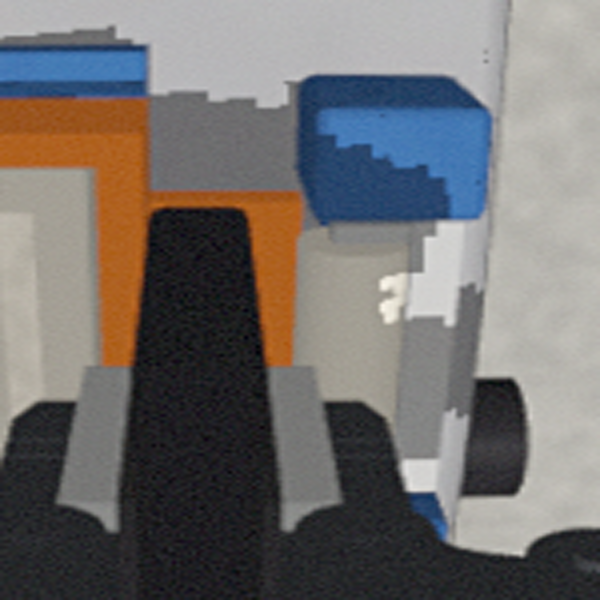

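View pics/s15c.png

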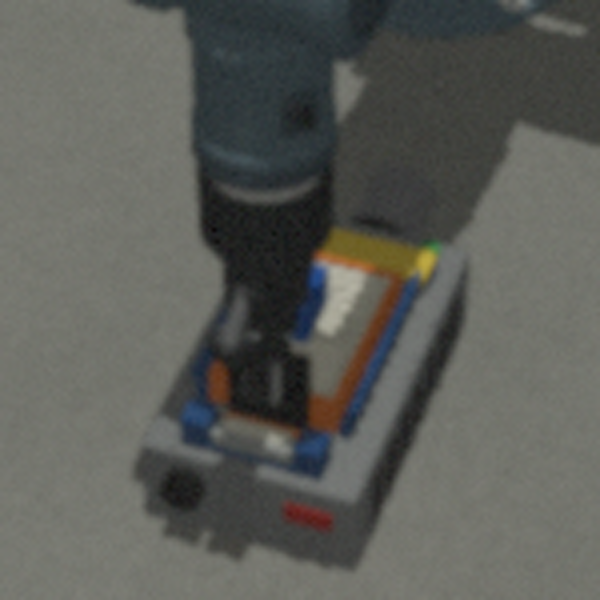

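View pics/ov15b.png

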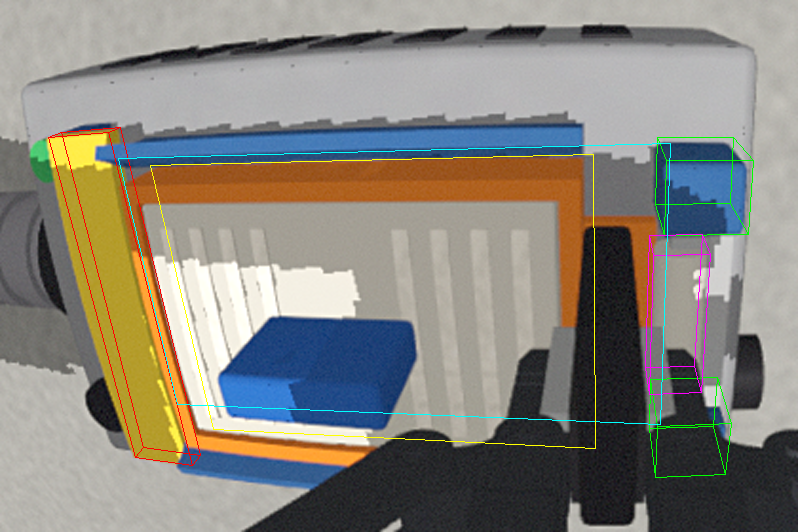

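```bash
python3 -m creep '0 0.3 0.05 0 0 0 -0.01;0 0.3 0.05 0 0 0 -0.01'
python3 - <<'E'
from bay import *
where(); tgt(-.0822,.000,.0)
E
```

```text
time_s: 21.72
eef_pos: [0.5879, 0.002, 0.1014]
eef_rot: [-0.469, -0.529, -0.468, 0.53]
wrist_force: [-13.7, 0.3, 28.4]
opening: 0.131
tip mm [-8.335e+01 -5.000e-02 -1.000e-02] tilt deg -0.0 flange end [78.2  0.  -0. ] F bay [-13.7  -1.4  28.4]
cm [-0.    0.11  0.01] rad [0.0006 0.0009 0.0001]
```

```bash
python3 -m creep '0 0 0 0 0 0 0;0.45 0 0 0 0 0 0;0.45 0 0 0 0 0 0;0.45 0 0 0 0 0 0'
python3 - <<'E'
from bay import *
where(); shot("wrist","w16")
E
```

```text
time_s: 22.22
eef_pos: [0.5877, 0.0024, 0.102]
eef_rot: [-0.469, -0.529, -0.469, 0.53]
wrist_force: [-0.3, 0.7, 0.3]
opening: 0.45
tip mm [-83.58   0.26   0.76] tilt deg -0.04 flange end [77.9  0.4  0.6] F bay [-0.4  0.7  0.3]
```

View pics/w16.png

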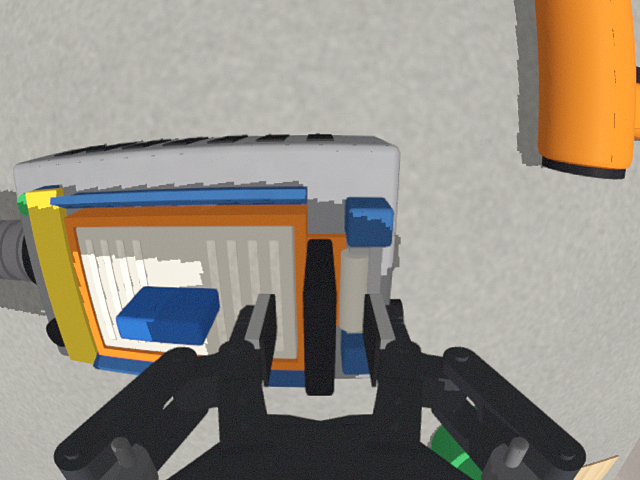

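Released. Now straight up, then look at seating and catch.

```bash
python3 -m creep '0.45 -2 0 0 0 0 0;0.45 -4 0 0 0 0 0;0.45 -5 0 0 0 0 0;0.45 0 0 2 0 0 0;0.45 0 0 3 0 0 0;0.45 0 0 0 0 0 0'
python3 - <<'E'
from bay import *
p,d,Tw=shot("wrist","w17"); print(Tw[:3,3])
E
```

```text
time_s: 23.02
eef_pos: [0.5823, -0.049, 0.2216]
eef_rot: [0.47, 0.53, 0.468, -0.529]
wrist_force: [-0.4, 0.2, -0.6]
opening: 0.448
[ 0.58230126 -0.04903983  0.22164875]
```

View pics/w17.png

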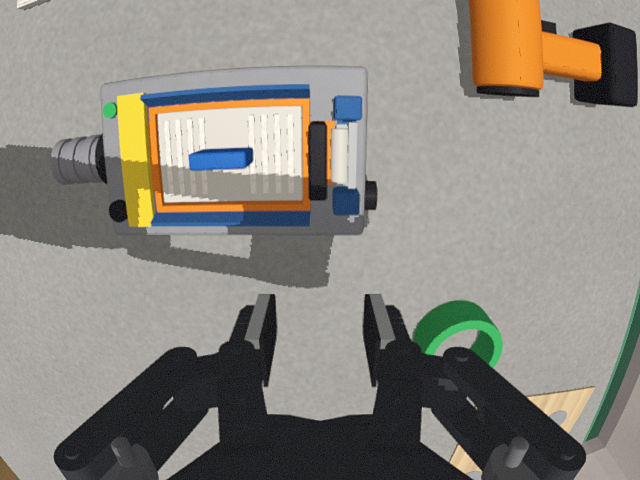

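Run:
```python
from bay import *
z=np.load("pics/w17.npz"); p,Tw=z["p"],z["T"]; W=cloud("wrist",z["d"],Tw)
cv2.imwrite("pics/w17c.png",cv2.resize(p[80:240,90:390],None,fx=2.6,fy=2.6,interpolation=cv2.INTER_CUBIC))
md=lambda x0,y0,x1,y1:round(float(np.median(W[y0:y1,x0:x1,2])),4)
print("filter L",md(162,140,180,195),"R",md(275,130,298,190),"rim L",md(152,130,156,190),"rim R",md(303,120,308,190),"grip top",md(313,130,323,190),"roller",md(337,135,345,180),"roller0")
w9=np.load("pics/w9.npz"); 
# top-face tilt: plane fit over filter
P=np.vstack([W[120:200,160:190].reshape(-1,3),W[115:195,260:300].reshape(-1,3)]); P=P[abs(P[:,2]-.096)<.004]
A=np.c_[P[:,:2],np.ones(len(P))]; print("slope",np.degrees(np.linalg.lstsq(A,P[:,2],rcond=None)[0][:2]))
# white roller pose in bay frame, before and after
def roller(tag,roi):
    z=np.load(f"pics/{tag}.npz"); p,Tw=z["p"],z["T"]; b,g,r=[p[...,i].astype(int) for i in range(3)]
    fitm=(r>150)&(g>140)&(b>120); print(tag,fit("wrist",fitm,[box(-.007,.007,-.02,.02,-.007,.007)],(.604,0,-.12),.0818,roi,Tw))
roller("w9",(330,15,352,105)); roller("w17",(328,120,348,190))
```

```text
filter L 0.0955 R 0.0958 rim L 0.0938 rim R 0.0943 grip top 0.1323 roller 0.0889 roller0
slope [0.14644897 0.17125296]
w9 (array([ 0.60497381,  0.00241035, -0.03488162]), np.float64(0.28335587893694064))
w17 (array([ 6.05878450e-01,  3.88615136e-04, -1.12115328e-01]), np.float64(0.1009228367964101))
```

View pics/w17c.png

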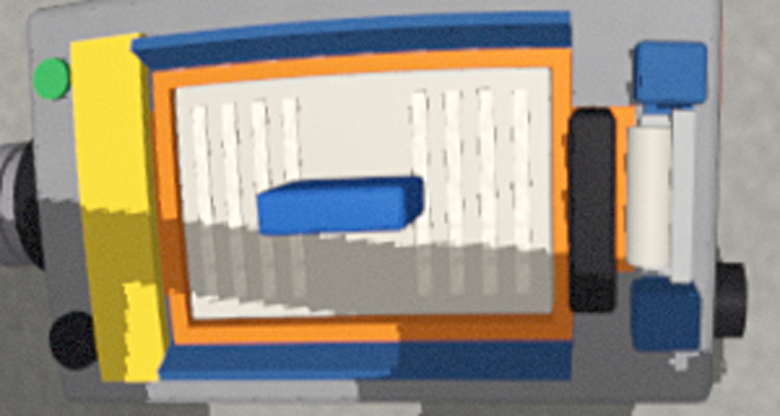

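```bash
python3 -m creep '0.45 -3 0 4 0 0 0;0.45 -2 0 5 0 0 0;0.45 0 0 5 0 0 0;0.45 0 0 0 0 0 0'
python3 - <<'E'
from bay import *
p,d,_=shot("top","t18"); p0=np.load("pics/top0.npz")["p"]
cv2.imwrite("pics/t18c.png",cv2.resize(p[170:320,270:510],None,fx=3.3,fy=3.3,interpolation=cv2.INTER_CUBIC))
for n,(x0,y0,x1,y1) in dict(used=(145,175,200,245),tape=(415,115,475,175),gun=(190,35,315,140)).items():
    print(n,np.abs(p[y0:y1,x0:x1].astype(int)-p0[y0:y1,x0:x1]).mean())
E
```

```text
time_s: 23.58
eef_pos: [0.5642, -0.1871, 0.2711]
eef_rot: [0.47, 0.528, 0.471, -0.528]
wrist_force: [-0.7, 0.7, -0.1]
opening: 0.451
used 7.98025974025974
tape 21.166851851851852
gun 8.259987301587302
```

View pics/t18.png

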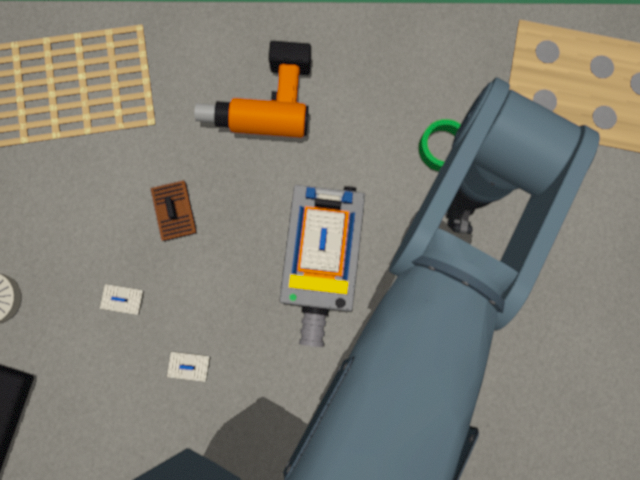

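View pics/t18c.png

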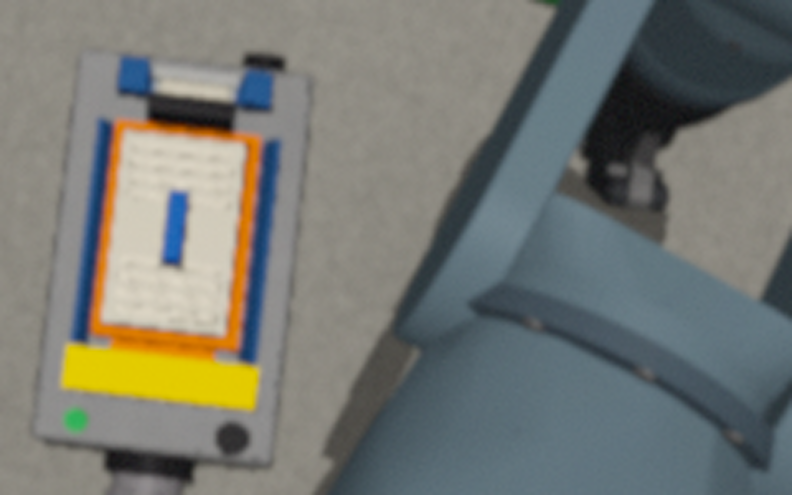

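```bash
python3 -c "
from bench import ctrl
print(ctrl.hand_in(), ctrl.get_obs()['time_s'])"
```

```text
the job is handed in; nothing more can be done
the job is handed in; nothing more can be done
```

The fresh filter is in the cassette and the two are loaded flat in the fume extractor's bay. I handed the job in at about 23.6 s. The hand-in gives no verdict.

**What I did:**
- I picked the largest of the three white filters and pressed it to the tray floor while the cassette stood on the bench.
- I carried the two together and slid the tongue under the lip at a 15° tilt until it met the stop.
- I then swung the grip end down flat past the catch, let go and backed the arm off.

**What the last checks showed:**
- **Lying flat:** The filter top reads 95.5 mm at one end and 95.8 mm at the other, where 95 mm is nominal. That gap is about what the camera also showed on the bench.
- **Catch:** The pictures show the roller over the flange and back at its starting place beside the posts. I did not see the snap in the force readings, because force is only reported at the end of each call. I judge it latched from the flat seating and the roller's position. The final press showed about 28 N on the wrist.
- **Bystanders:** The used filter and heat gun look unmoved in the last top view. The arm hid part of the tape roll there, but the part that shows sits where it was.

**Disagreements between measurements:** The bay position along its length differed by about 2 mm between the wrist and top cameras. I settled it by touching the stop. The wrist camera also read about 1 mm off sideways, which I cancelled by measuring parts relative to each other in the same picture.

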